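Slide the stone tray over the panel's steel edge and home against its end stop

ROBOT

A 6-joint arm with a two-finger parallel gripper is mounted at the origin on the work surface. World frame = base frame: x ahead of the robot, y to its left, z up, the work surface at z = 0. Lengths are in m, angles in rad, forces in N, time in s.
With the tool pointing down it reaches from about 0.35 to 0.775 m from the base axis. Payload 5.5 kg.
Tool frame: the origin (TCP) lies at the very end of the fingers, on their centre line; the grasp point (between the pads) lies 19 mm behind it; z points along the fingers, y is the direction in which the jaws open and shut (so a half turn about z gives the same grasp; the last joint's range is limited). The gripper opens to 85 mm and grips with 20 to 120 N. Pads are 22 mm wide; open, the fingers measure 114 mm over their backs; the gripper's body (76 mm by 85 mm) begins 54 mm behind the grasp point. The pads swing forward as they close: fully open they stand 13 mm farther back than shut.
Start: joints at [1.057, 0.313, 0.046, 1.304, 0, 1.431], TCP at [0.21, 0.535, 0.197] pointing down, gripper open.
Joint ranges: [-2.76, 2.76], [-0.86, 1.69], [-1.03, 1.26], [-2.2, 2.34], [-1.47, 1.5], [-3.14, 3.14]. Speed limits (rad/s): [2.57, 2.57, 3.14, 3.14, 3.14, 3.14].

INTERFACE

Orientations are given as a unit quaternion [w, x, y, z].
In Python, from workcell import get_state, read_camera, hand_in, find_in, silhouettes gives the robot as it stands. The module is installed in compiled form; this text tells all that it offers.
- The arm moves only by the tool send_rows, never from a script. Its argument "deltas" is a list that holds one entry, the list of rows, each a list of 6 numbers: the shift along the world's x, y, z in cm, then the turn, a rotation vector about the world's x, y, z in degrees. In form: [[[dx, dy, dz, wx, wy, wz], ...]]. A call has 1 to 12 rows; each row is the pose to reach, as a shift and turn from the pose commanded when the call began; what a row does not reach only later rows make up. A row lasts 1/10 s, in which the tool goes at most 50 mm and 8.59 degrees, less where a joint would pass 70% of its speed; a pose out of reach is approached as far as the arm can. A call with a gripper value outside its range is refused whole. "jaw" is the opening, from -1 (shut) to 1 (fully open), so that 0 is half open, set as the call begins (left out, the last holds). The fingers move at their own pace and stop on an object; "force" is the grip in N (left out, the last holds). Time passes only in rows, so rows that repeat a pose let the fingers close. It gives the time, the measured TCP pose, the force and the opening at its end, in the units of the state.
- get_state(): the state, without advancing time (a new reading comes with each control period).
- read_camera(name): name is "side" or "top"; returns a dict with "img" (420x560x3 uint8, red, green, blue), "z_map" (420x560 float32, m along the optical axis (not along the pixel's ray), 0 where there is no reading), "vfov" (degrees; the focal length in pixels is half the picture's height over the tangent of half this angle, whatever the lens; pixels are square), "cx", "cy" (the principal point, pixels), "R" (3x3) and "t" (3): a world point X has camera coordinates R X + t. Camera axes: x right, y down, z forward; pixel columns grow to the right and rows downward; lengths in m; the calibration is good to about 2 mm. A picture is of the moment at which its call begins.
- hand_in(): hands the job in, once; it reports no verdict.
Trained networks look in a picture, given as the dict that the camera call returned (one of the last four; its "shot" number tells which), for a name from the list of things; names that differ only in an ending like _2 or _b are one class to them, and where a whole thing is asked for, a point or a joint stands for the part that bears it (a point fixed in the world has none). Each returns a list of dicts, best first, with "conf" (0 to 1); they miss things now and then, are a little off and sometimes report something else, mostly with a low value. They report only what shows in the picture. A call takes as long as a camera call.
- find_in(picture, thing): "box" ([centre column, centre row, width, height] in pixels, round what is visible of it).
- silhouettes(picture, thing): "mask" (420x560 bool, what is visible of it) and "box" ([centre column, centre row, width, height] in pixels, round what is visible of it).
The state is a dict: "clock": time; "joint_pos": joint angles; "qvel": joint speeds; "tau": joint torques, N m; "tcp_pos": TCP position; "orientation": TCP orientation; "wrist_force": force on the tool from outside, world axes, zero at the start; "ft_torque": the same for the moment, N m; "finger_gap": finger opening in m.
Only numpy, scipy, OpenCV 4.12 (cv2) and the standard library are available. Lean on these libraries where they do the work, as an engineer would, in place of code of your own. Each camera call takes 0.05 s, during which the arm holds its last target.

TASK

Bring the wooden tray of stones into the empty lane of the mosaic panel: raise its leading end by the crossbar and set it on the panel's steel edge with the back end still on the bench, then push the tray over from behind, without carrying it, ramming the edge or tipping the stones out, until it lies flat in the lane. Push on until you feel the orange sprung pad give slightly, gently so as not to bottom it, then leave the tray resting square against the pad. Leave the other things on the bench alone.

Things in the scene. Friction and masses are not known exactly. Their poses are not given: they have to be found in the camera images.
- panel: Mosaic panel fixed to the bench, 298 mm (its x) by 300 mm (y). Origin on the bench under the middle of the outer face of the steel edge to be crossed; x points into the lane, the way the tray must travel; z up. The lane is the bare strip along its middle, 150 mm wide, between two aluminium rails 30 mm high; laid mosaic, 22 mm high, on either side.
- sill: The dark red-brown steel edge to be crossed: a straight bar, x = 0 to 12 mm in the panel's frame, 14 mm high, 300 mm long across the lane. Fixed to the panel; origin and axes are the panel's.
- lane_mouth (a point): Start of the lane's smooth board, mid-width, on its surface: 12 mm past the panel's origin and 6 mm above the bench. The board runs 266 mm along x from here. Axes as the panel's.
- bridge_mid (a point): Middle of the aluminium bridge bar across the lane, 170 mm past the panel's origin: 20 mm wide, from 110 to 122 mm above the bench. The tray passes under it; a gripper holding the tray's crossbar does not.
- stop_base: Fixed grey bracket at the lane's far end, 50 mm tall; origin at the middle of its foot on the board, 283 mm from the panel's origin, axes as the panel's. It carries a blue carriage and, towards the tray, an orange sprung pad. The carriage was clamped by hand: the pad's face stands anywhere from 53 to 83 mm before this origin (panel x 200 to 230 mm), to be felt or seen.
- stop_face (a point): On the lane's middle, 230 mm past the panel's origin, 38 mm above the bench: the farthest that the orange pad's face may stand (up to 30 mm nearer to the tray). The pad is 85 mm wide, 28 mm tall, centred at this height. It gives 1 mm per 1.5 N from its first touch and bottoms after 14 mm.
- tray: Open wooden tray full of stones, 160 mm long (its x), 120 mm wide (y), walls 55 mm high, 0.65 to 0.95 kg. Origin under its middle; x points to the leading end, which has the crossbar; z up. Push on the flat back wall, outer face 80 mm behind the origin. About to tip over the edge it can bind, as the pusher's rubbing holds its back down: if the push grows, ease off and it tips.
- tray_bar (a point): Middle of the tray's dark round crossbar, the grip: 16 mm diameter, 90 mm free length along the tray's y between two wooden cheeks (tops 86 mm above the underside); axis 75 mm above the underside, 66 mm ahead of the tray's origin. The front wall's top is 12 mm below the bar's underside, the stones 23 mm. Axes as the tray's.
- tray_front (a point): Middle of the tray's lower leading edge, 80 mm ahead of its origin. Axes as the tray's.
- tray_back (a point): Middle of the tray's lower back edge, 80 mm behind its origin. Axes as the tray's.
- bowl: Bystander: blue plastic bowl, 150 mm across, 55 mm high; origin under its centre.
- dish: Bystander: red plastic dish, 140 mm across, 30 mm high; origin under its centre.
- cup: Bystander: pink cup, 70 mm across, 65 mm high; origin under its centre.
- spray: Bystander: white spray bottle with orange head, 72 mm across, 206 mm high; origin under its centre.
- brush: Bystander: flat brush with yellow handle lying down, 190 mm long, 56 mm wide, 18 mm high; origin under its ferrule end of the handle.
- stone_ochre: Bystander: loose ochre stone, 45 x 34 x 18 mm, lying on the panel's mosaic beside the lane; origin under its centre.
- stone_white: Bystander: loose pale stone, 36 x 30 x 16 mm, lying on the panel's mosaic on the other side of the lane; origin under its centre.
- stone_red: Bystander: loose dark red stone, 50 x 32 x 20 mm, on the bench; origin under its centre.

How it is judged:
On the way, in this order (a step that is already met when the one before it is completed fails the run):
1. the tray's leading end rests on the steel edge, its back end still on the bench (x of tray_front in the frame of panel above 0.008 m and z of tray_front in the frame of panel above 0.011 m and z of tray_back in the frame of panel below 0.01 m and contact force between tray and sill above 0.7 N), for 0.2 s.
2. the whole tray is over the edge and flat in the lane (x of tray_back in the frame of panel above 0.012 m and z of each of tray_back, tray_front in the frame of panel below 0.011 m), for 0.1 s.
3. the tray presses the sprung pad with more than 2 N (contact force between tray and stop_base above 2 N and x of tray_back in the frame of panel above 0.012 m), for 0.1 s.
At the end, for the whole second after the job is handed in: The tray lies at rest and released in the lane, wholly past the steel edge, flat (both lower edges within 5 mm of the lane's board), square to the lane within 0.12 rad, and still touching the orange pad (more than 0.2 N) (all of step 2 and angle between the x axis of tray and the x axis of panel, either way round below 0.12 rad and contact force between tray and stop_base above 0.2 N and linear speed of tray below 0.02 m/s).
It fails at once if the tray rams or bears on the steel edge with more than 22 N before its leading end has tipped down into the lane (contact force between tray and sill above 22 N and not (z of tray_front in the frame of panel below 0.013 m and x of tray_front in the frame of panel above 0.05 m)).
It fails at once if the end stop is pressed with more than 15 N (contact force between tray and stop_base above 15 N).
It fails at once if the tray is tilted more than 0.32 rad, so that stones would fall out (angle between tray's own z axis and vertical above 0.32 rad).
It fails at once if the tray is carried: both ends more than 25 mm above the bench at once (z of each of tray_front, tray_back in the frame of panel above 0.025 m).
It fails at once if a bystander is moved by more than 25 mm (distance of any of bowl, dish, cup, spray, brush, stone_ochre, stone_white, stone_red from where it was at the start of the episode above 0.025 m).
It also fails if it takes over 67 s, if anything falls off the work surface, if the arm or the gripper's body presses on something with over 40 N, if the wrist force passes 120 N, or if a joint passes its speed limit or range.

## Working session

There is one attempt and no reset: what is moved stays moved. The work goes in short steps, Python scripts to look and compute and a tool call to move; the robot and the scene stay as the last step left them, time stands still between calls to the robot, and variables do not carry over. Pictures are saved under pics/ and viewed, and the job is handed in when it is done.

Besides the shell and the picture viewer there is one more tool, called as name(argument=value, ...), one argument or row to a line, values as JSON. send_rows: Moves the arm, as the interface text tells. Its arguments: {"type":"object","properties":{"deltas":{"type":"array","items":{"type":"array","items":{"type":"array","items":{"type":"number"}}}},"jaw":{"type":"number"},"force":{"type":"number"}},"required":["deltas"]}

```bash
mkdir -p pics
cat > h.py <<'E'
import numpy as np, cv2
from workcell import *
def f(p): return 210/np.tan(np.radians(p['vfov'])/2)
def cloud(p):
    z=p['z_map']; v,u=np.mgrid[:420,:560]; k=f(p)
    P=np.stack([(u-p['cx'])/k*z,(v-p['cy'])/k*z,z],-1)
    W=(P-p['t'])@p['R']; W[z==0]=np.nan
    return W
def save(p,n): cv2.imwrite('pics/'+n+'.png',cv2.cvtColor(p['img'],cv2.COLOR_RGB2BGR))
def proj(p,X):
    c=np.asarray(X)@p['R'].T+p['t']; return c[...,:2]/c[...,2:]*f(p)+[p['cx'],p['cy']]
E
python3 - <<'E'
from h import *
s=get_state();print({k:np.round(v,3) for k,v in s.items()})
for n in ['top','side']:
    p=read_camera(n);save(p,n+'0');print(n,p['R'],p['t'],p['vfov'])
    np.savez('pics/'+n+'0.npz',W=cloud(p),img=p['img'])
    for t in ['panel','sill','tray','tray_bar','stop_base']:
        r=find_in(p,t);print(t,[(np.round(d['box']),round(d['conf'],2)) for d in r[:2]])
E
```

```text
{'clock': np.float64(0.0), 'joint_pos': array([1.057, 0.314, 0.045, 1.304, 0.   , 1.431]), 'qvel': array([ 0.001,  0.002, -0.001, -0.   , -0.001,  0.001]), 'tau': array([ 1.0000e-03, -4.8062e+01,  2.9854e+01,  2.0000e-02, -0.0000e+00,
        0.0000e+00]), 'tcp_pos': array([0.21 , 0.535, 0.196]), 'orientation': array([-0.   ,  0.186,  0.983, -0.001]), 'wrist_force': array([-0.142,  0.032, -0.657]), 'ft_torque': array([ 0.002,  0.017, -0.023]), 'finger_gap': np.float64(0.085)}
top [[-0.0166114  -0.99984274  0.00620924]
 [-0.99737515  0.01613204 -0.07058724]
 [ 0.07047597 -0.00736549 -0.99748628]] [0.03448574 0.56693037 1.7036958 ] 43.12695536297367
panel [(array([235., 232.,  96.,  94.]), 0.63)]
sill [(array([278., 232.,   7.,  77.]), 0.7)]
tray [(array([333., 229.,  56.,  45.]), 0.85)]
tray_bar [(array([332., 228.,  60.,  46.]), 0.93)]
stop_base [(array([198., 238.,  21.,  35.]), 0.76)]
side [[-0.97349673 -0.22807801  0.01686813]
 [-0.17623004  0.70109511 -0.69094763]
 [ 0.14576379 -0.67560793 -0.72270799]] [0.53874507 0.1410712  1.28151429] 48.42657653012698
panel [(array([272., 280., 132., 115.]), 0.73)]
sill [(array([290., 232.,  94.,  23.]), 0.68)]
tray [(array([296., 193.,  43.,  50.]), 0.8)]
tray_bar [(array([267., 305.,  46.,  37.]), 0.74), (array([296., 191.,  41.,  49.]), 0.65)]
stop_base [(array([265., 306.,  44.,  36.]), 0.91)]
```

Run:
```python
import cv2
for n in ['top0','side0']:
    i=cv2.imread(f'pics/{n}.png'); i=i[110:390,130:450] ; cv2.imwrite(f'pics/{n}c.png',cv2.resize(i,(640,560),interpolation=cv2.INTER_CUBIC))
```

```text
(no output)
```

View pics/top0c.png

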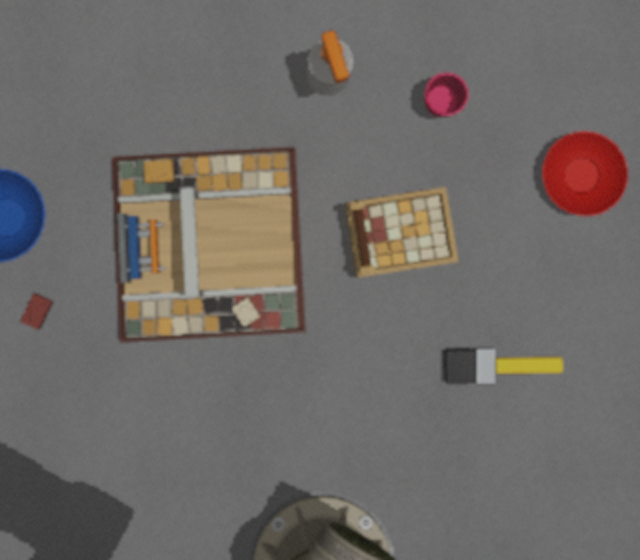

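View pics/side0c.png

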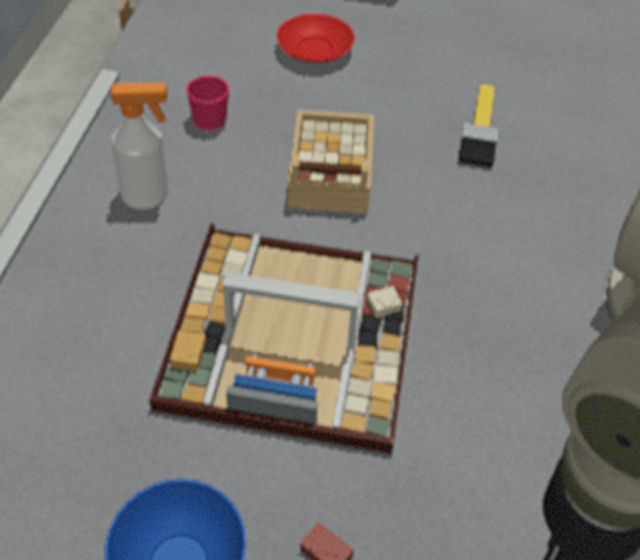

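View pics/top0.png

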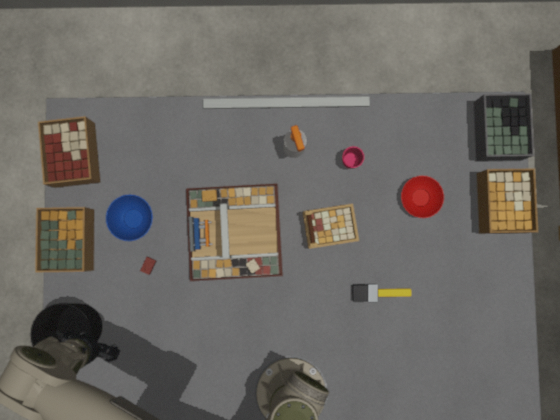

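Run:
```python
from h import *
p=read_camera('top');q=read_camera('side')
W=cloud(p);V=cloud(q)
for nm,P,C in [('top',p,W),('side',q,V)]:
  print(nm)
  for t in ['panel','sill','tray','stop_base']:
    r=silhouettes(P,t)
    if not r: print(t,'none');continue
    m=r[0]['mask'];X=C[m];X=X[np.isfinite(X[:,0])]
    print(t,r[0]['conf'],m.sum(),'z pct',np.round(np.percentile(X[:,2],[2,25,50,75,98]),3))
    X=X[X[:,2]>0.004]
    if t=='tray':X=X[X[:,2]>.045]
    (c,s,a)=cv2.minAreaRect((X[:,:2]*1000).astype(np.float32));print('  rect mm',np.round(c,1),np.round(s,1),round(a,2))
    if nm=='top' and t=='tray':
        print('bar',)
        B=X[X[:,2]>0.068]; print(len(B),B.mean(0),cv2.minAreaRect((B[:,:2]*1000).astype(np.float32)))
# panel: all points z 4..40mm in box region in top
for nm,P,C in [('top',p,W),('side',q,V)]:
    r=silhouettes(P,'panel')[0];b=r['box'];
    u,v=np.meshgrid(np.arange(560),np.arange(420))
    mm=(abs(u-b[0])<b[2]/2+8)&(abs(v-b[1])<b[3]/2+8)&(C[...,2]>0.008)
    n,l,st,_=cv2.connectedComponentsWithStats(mm.astype(np.uint8));k=1+np.argmax(st[1:,4])
    X=C[l==k];(c,s,a)=cv2.minAreaRect((X[:,:2]*1000).astype(np.float32));print('panel',nm,np.round(c,1),np.round(s,1),a)
    i=P['img'].astype(int)
    if nm: 
        B=(i[...,0]>180)&(i[...,1]>80)&(i[...,1]<150)&(i[...,2]<80)&mm
        # bar orange pad
        X=C[B]; print('orange',len(X),np.round(X[:40],3).tolist())
```

```text
top
panel 0.7 8337 z pct [-0.002  0.007  0.016  0.024  0.122]
  rect mm [515.5 170.3] [300.5 301.2] 2.18
sill 0.81 338 z pct [0.004 0.011 0.014 0.017 0.022]
  rect mm [522.1  29. ] [283.8  14.3] 2.34
tray 0.96 1930 z pct [0.004 0.039 0.044 0.052 0.086]
  rect mm [ 528.1 -140. ] [119.5 161.8] 8.23
bar
197 [ 0.51977747 -0.07374263  0.08159474] ((518.5635375976562, -73.830322265625), (109.34369659423828, 22.496620178222656), 7.726282596588135)
stop_base 0.66 578 z pct [0.002 0.039 0.049 0.054 0.061]
  rect mm [512.1 280.9] [110.8  67.9] 2.8
side
panel 0.87 10727 z pct [0.002 0.007 0.02  0.026 0.122]
  rect mm [516.3 177.5] [300.9 303.1] 2.23
sill 0.93 387 z pct [-0.001  0.01   0.012  0.014  0.018]
  rect mm [521.   36.3] [285.8  21.7] 2.76
tray 0.68 1994 z pct [0.    0.037 0.043 0.053 0.084]
  rect mm [ 528.2 -132.4] [120.  170.1] 7.92
stop_base 0.56 1124 z pct [0.02  0.04  0.049 0.054 0.058]
  rect mm [517.8 282.1] [108.4  94. ] 13.84
panel top [515.1 171.3] [312.8 303.7] 3.3399317264556885
orange 0 []
panel side [516.2 176.8] [300.9 304.8] 2.2851366996765137
orange 85 [[0.554, 0.263, 
[... 187 characters left out ...]
.542, 0.262, 0.051], [0.539, 0.262, 0.052], [0.537, 0.261, 0.051], [0.535, 0.26, 0.051], [0.533, 0.258, 0.049], [0.53, 0.258, 0.05], [0.527, 0.261, 0.055], [0.525, 0.259, 0.053], [0.547, 0.263, 0.047], [0.543, 0.266, 0.053], [0.541, 0.265, 0.052], [0.539, 0.265, 0.052], [0.536, 0.264, 0.053], [0.534, 0.264, 0.054], [0.532, 0.262, 0.051], [0.529, 0.262, 0.052], [0.527, 0.26, 0.049], [0.523, 0.266, 0.059], [0.523, 0.259, 0.049], [0.52, 0.26, 0.053], [0.517, 0.261, 0.054], [0.515, 0.258, 0.05], [0.513, 0.258, 0.052], [0.531, 0.265, 0.051], [0.529, 0.263, 0.049], [0.527, 0.263, 0.049], [0.524, 0.263, 0.051], [0.522, 0.26, 0.047], [0.52, 0.26, 0.047], [0.517, 0.262, 0.052], [0.514, 0.261, 0.051]]
```

send_rows(
  deltas=[
    [[2.5,-5,0,0,0,5],[5,-10,0,0,0,10],[7.5,-15,0,0,0,15],[10,-19.5,0,0,0,20],[12.5,-24,0,0,0,25],[15,-29,0,0,0,30],[17.5,-34,0,0,0,30],[20,-38.5,0,0,0,30],[22,-43,0,0,0,30],[24.5,-48,0,0,0,30],[27,-53,0,0,0,30],[29,-57,0,0,0,30]],
  ],
  jaw=1,
)

```text
clock: 2.4
tcp_pos: [0.483, -0.0013, 0.1974]
orientation: [0.0, -0.075, 0.997, 0.0]
wrist_force: [1.2, 1.2, -0.7]
finger_gap: 0.0853
```

send_rows(
  deltas=[
    [[1.0,-2,0,0,0,0],[1.9,-3.8,0,0,0,0],[1.9,-3.9,0,0,0,0],[1.9,-3.9,0,0,0,0]],
  ],
)

```text
clock: 2.8
tcp_pos: [0.501, -0.0383, 0.1969]
orientation: [-0.0, -0.074, 0.997, 0.0]
wrist_force: [0.2, -0.0, 0.2]
finger_gap: 0.085
```

Run:
```python
from h import *
s=get_state();print({k:np.round(v,4) for k,v in s.items()})
p=read_camera('top');q=read_camera('side');save(p,'t1');save(q,'s1')
i=cv2.imread('pics/s1.png');cv2.imwrite('pics/s1c.png',cv2.resize(i[130:380,150:450],(780,650)[:2] if 0 else (720,600),interpolation=cv2.INTER_CUBIC))
```

```text
{'clock': np.float64(2.8), 'joint_pos': array([-2.3650e-01,  1.7350e-01, -1.3680e-01,  1.2614e+00,  4.0000e-04,
       -3.8520e-01]), 'qvel': array([ 0.0248, -0.015 , -0.0143,  0.0009,  0.0019,  0.0015]), 'tau': array([-8.48500e-01, -3.93295e+01,  3.00356e+01, -1.69200e-01,
       -5.55000e-02, -3.02000e-02]), 'tcp_pos': array([ 0.501 , -0.0383,  0.1969]), 'orientation': array([-3.000e-04, -7.430e-02,  9.972e-01,  3.000e-04]), 'wrist_force': array([ 0.1938, -0.0054,  0.2413]), 'ft_torque': array([0.0198, 0.0079, 0.0151]), 'finger_gap': np.float64(0.085)}
```

View pics/s1c.png

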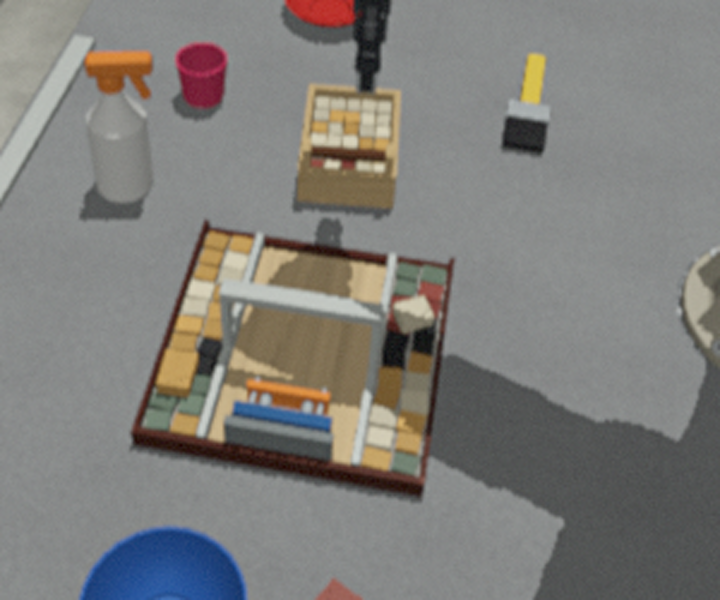

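Run:
```python
from h import *
s=get_state()
for n in ['top','side']:
    p=read_camera(n);W=cloud(p)
    print(n,proj(p,s['tcp_pos']),proj(p,[[.5186,-.0738,.083],[.5213,.0214,.014]]))
    c=proj(p,s['tcp_pos']);
    i=cv2.cvtColor(p['img'],cv2.COLOR_RGB2BGR)
    for X in [s['tcp_pos'],[.5186,-.0738,.083],[.5213,.0214,.014],[.5213,.0214+.23,.038]]:
        a=proj(p,X);cv2.circle(i,(int(round(a[0]*1)),int(round(a[1]))),1,(255,0,255),-1)
    cv2.imwrite(f'pics/m_{n}.png',cv2.resize(i[130:330,180:400],(660,600),interpolation=cv2.INTER_NEAREST))
```

```text
top [301.3228549  233.38612684] [[311.11403869 228.81625176]
 [280.39821514 229.41845153]]
side [301.24006677 169.73741241] [[295.49911391 190.51612559]
 [286.75404808 230.21836789]]
```

View pics/m_top.png

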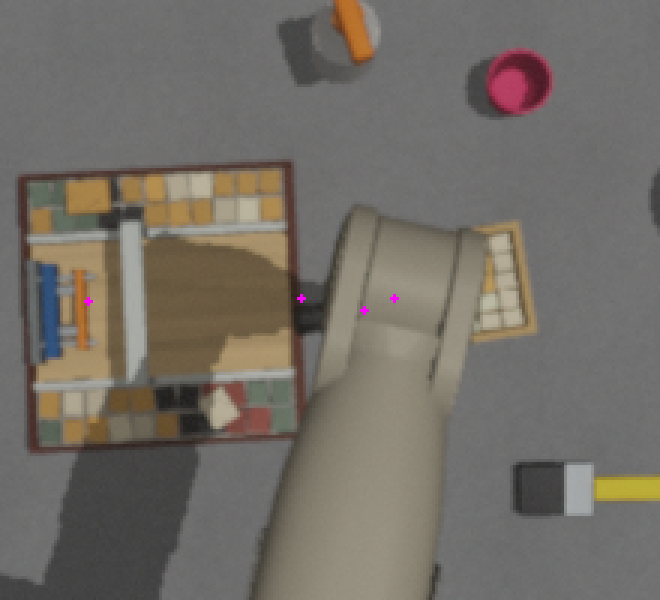

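View pics/m_side.png

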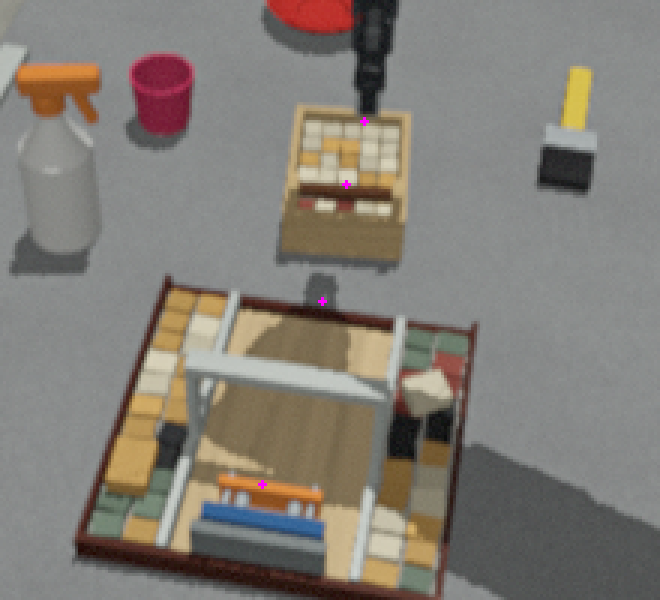

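send_rows(
  deltas=[
    [[0.9,-1.7,0,0,0,0],[1.75,-3.4,-2,0,0,0],[1.75,-3.4,-5,0,0,0],[1.75,-3.4,-8,0,0,0],[1.75,-3.4,-11,0,0,0],[1.75,-3.4,-13,0,0,0],[1.75,-3.4,-13.6,0,0,0],[1.75,-3.4,-13.6,0,0,0],[1.75,-3.4,-13.6,0,0,0]],
  ],
)

```text
clock: 3.9
tcp_pos: [0.5198, -0.0726, 0.0622]
orientation: [0.001, -0.075, 0.997, -0.0]
wrist_force: [0.9, 0.3, 0.5]
finger_gap: 0.0855
```

send_rows(
  deltas=[
    [[0,0,0,0,0,0],[0,0,0,0,0,0],[0,0,0,0,0,0],[0,0,0,0,0,0],[0,0,0,0,0,0],[0,0,0,0,0,0],[0,0,0,0,0,0],[0,0,0,0,0,0]],
  ],
  jaw=-1,
  force=30,
)

```text
clock: 4.7
tcp_pos: [0.5188, -0.0722, 0.0611]
orientation: [-0.0, -0.075, 0.997, 0.0]
wrist_force: [-0.6, -0.6, 0.0]
finger_gap: -0.0001
```

Run:
```python
from h import *
s=get_state();print({k:np.round(v,4) for k,v in s.items()})
p=read_camera('top');q=read_camera('side');save(p,'t2');save(q,'s2')
i=cv2.imread('pics/s2.png');cv2.imwrite('pics/s2c.png',cv2.resize(i[130:330,200:400],(600,600),interpolation=cv2.INTER_CUBIC))
```

```text
{'clock': np.float64(4.7), 'joint_pos': array([-2.917e-01,  2.979e-01, -3.226e-01,  9.504e-01,  1.000e-04,
       -4.415e-01]), 'qvel': array([-0.0017,  0.0008, -0.0011, -0.0015,  0.0003,  0.0002]), 'tau': array([ 9.00000e-04, -4.39851e+01,  2.66617e+01,  2.90000e-03,
       -1.00000e-04, -0.00000e+00]), 'tcp_pos': array([ 0.5188, -0.0722,  0.0611]), 'orientation': array([-0.000e+00, -7.480e-02,  9.972e-01,  1.000e-04]), 'wrist_force': array([-0.6274, -0.6148,  0.0037]), 'ft_torque': array([-0.0072,  0.001 , -0.0115]), 'finger_gap': np.float64(-0.0001)}
```

View pics/s2c.png

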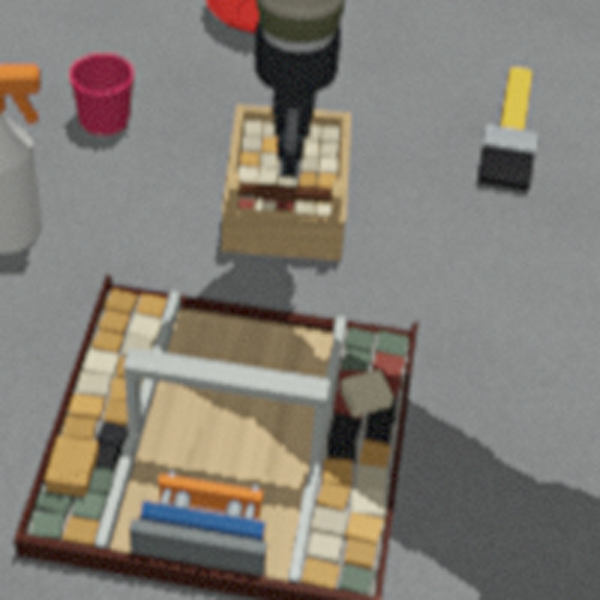

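Run:
```python
from h import *
s=get_state()
q=read_camera('side');W=cloud(q)
print(proj(q,s['tcp_pos']), proj(q,[.5186,-.0738,.083]))
for c in [290,292,296,300,306,312]:
    print(c,[tuple(np.round(W[r,c]*1000).astype(int)) for r in range(176,206,2)])
p=read_camera('top');r=silhouettes(p,'tray');print([(d['conf'],d['box']) for d in r])
i=cv2.cvtColor(q['img'],cv2.COLOR_RGB2BGR)
cv2.imwrite('pics/z.png',cv2.resize(i[150:225,260:340],(640,600),interpolation=cv2.INTER_CUBIC))
i=cv2.cvtColor(p['img'],cv2.COLOR_RGB2BGR)
cv2.imwrite('pics/z2.png',cv2.resize(i[180:280,260:370],(660,600),interpolation=cv2.INTER_CUBIC))
```

```text
[294.9855622  196.30071091] [295.49911391 190.51612559]
290 [(np.int64(555), np.int64(-175), np.int64(43)), (np.int64(554), np.int64(-169), np.int64(40)), (np.int64(550), np.int64(-148), np.int64(51)), (np.int64(549), np.int64(-148), np.int64(43)), (np.int64(548), np.int64(-142), np.int64(41)), (np.int64(547), np.int64(-136), np.int64(38)), (np.int64(544), np.int64(-124), np.int64(41)), (np.int64(541), np.int64(-110), np.int64(46)), (np.int64(533), np.int64(-64), np.int64(83)), (np.int64(532), np.int64(-62), np.int64(77)), (np.int64(531), np.int64(-55), np.int64(76)), (np.int64(535), np.int64(-83), np.int64(40)), (np.int64(531), np.int64(-61), np.int64(53)), (np.int64(529), np.int64(-53), np.int64(54)), (np.int64(529), np.int64(-54), np.int64(44))]
292 [(np.int64(550), np.int64(-185), np.int64(35)), (np.int64(520), np.int64(-13), np.int64(185)), (np.int64(519), np.int64(-9), np.int64(182)), (np.int64(522), np.int64(-26), np.int64(158)), (np.int64(542), np.int64(-142), np.int64(42)), (np.int64(540), np.int64(-134), np.int64(41)), (np.int64(538), np.int64(-127), np.int64(39)), (np.int6
[... 2501 characters left out ...]
, np.int64(41)), (np.int64(487), np.int64(-185), np.int64(41)), (np.int64(485), np.int64(-172), np.int64(44)), (np.int64(488), np.int64(-204), np.int64(7)), (np.int64(486), np.int64(-191), np.int64(10)), (np.int64(485), np.int64(-189), np.int64(4)), (np.int64(484), np.int64(-179), np.int64(4)), (np.int64(472), np.int64(-85), np.int64(85)), (np.int64(471), np.int64(-76), np.int64(86)), (np.int64(469), np.int64(-68), np.int64(86)), (np.int64(468), np.int64(-60), np.int64(86)), (np.int64(468), np.int64(-69), np.int64(69)), (np.int64(467), np.int64(-63), np.int64(68)), (np.int64(467), np.int64(-65), np.int64(57)), (np.int64(466), np.int64(-63), np.int64(52))]
[(0.54, [351.9, 227.1, 14.3, 39.2])]
```

View pics/z.png

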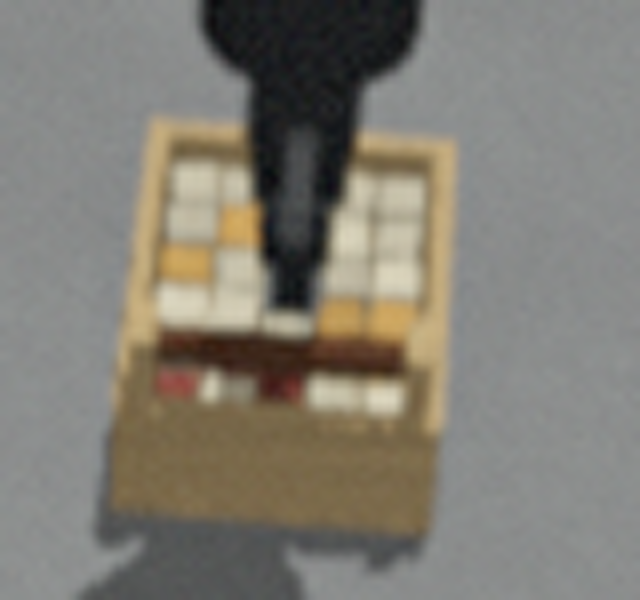

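View pics/z2.png

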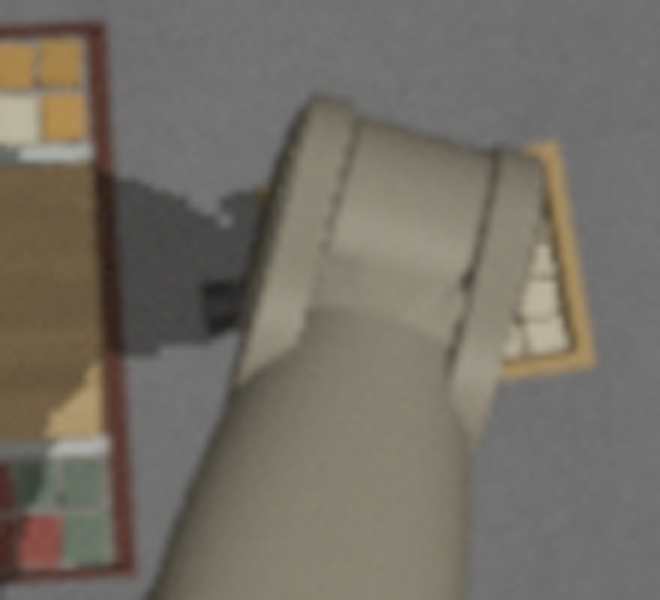

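send_rows(
  deltas=[
    [[0,0,2,0,0,0],[0,0,5,0,0,0],[0,0,7,0,0,0],[0,0,7,0,0,0],[0,0,7,0,0,0]],
  ],
)

```text
clock: 5.45
tcp_pos: [0.519, -0.0723, 0.1311]
orientation: [0.0, -0.075, 0.997, -0.0]
wrist_force: [-1.0, -0.4, -0.6]
finger_gap: -0.0001
```

Run:
```python
from h import *
s=get_state();print(s['tcp_pos'],s['joint_pos'],s['finger_gap'])
q=read_camera('side');W=cloud(q)
t=s['tcp_pos']
print(proj(q,t),proj(q,t+[0,0,.073]),proj(q,t+[0,.042,.073]))
for c in [296,298,300,302]:
    print(c,[(r,*np.round(W[r,c]*1000).astype(int).tolist()) for r in range(150,190,2)])
i=cv2.cvtColor(q['img'],cv2.COLOR_RGB2BGR)
cv2.imwrite('pics/z3.png',cv2.resize(i[130:225,250:350],(640,600),interpolation=cv2.INTER_CUBIC))
```

```text
[ 0.51902472 -0.07227901  0.13109302] [-2.91694784e-01  2.44173494e-01 -2.11618401e-01  1.11423120e+00
  9.92038680e-05 -4.41488665e-01] -0.00013237949490400814
[296.00951452 178.47392372] [297.2453384  158.38961914] [294.06595017 168.35174545]
296 [(150, 516, -28, 268), (152, 518, -41, 251), (154, 520, -54, 234), (156, 513, -16, 259), (158, 512, -11, 256), (160, 513, -14, 247), (162, 515, -29, 228), (164, 519, -60, 195), (166, 519, -60, 187), (168, 518, -57, 183), (170, 518, -58, 175), (172, 541, -197, 44), (174, 539, -192, 40), (176, 538, -183, 40), (178, 536, -173, 41), (180, 533, -162, 42), (182, 532, -156, 39), (184, 530, -146, 40), (186, -9223372036854775808, -9223372036854775808, -9223372036854775808), (188, 527, -130, 40)]
298 [(150, 511, -28, 269), (152, 510, -24, 266), (154, 509, -21, 262), (156, 508, -16, 260), (158, 508, -15, 254), (160, 506, -9, 253), (162, 509, -26, 232), (164, 514, -62, 194), (166, 513, -57, 191), (168, 513, -57, 184), (170, 513, -59, 175), (172, 534, -197, 45), (174, 532, -187, 46), (176, 531, -182, 42), (178, 529, -173, 42), (180, 528, -166, 40), (18
[... 384 characters left out ...]
5, -183, 42), (178, 524, -178, 39), (180, 522, -170, 38), (182, 520, -156, 42), (184, 518, -146, 44), (186, 516, -136, 45), (188, 514, -127, 45)]
302 [(150, 502, -35, 265), (152, 503, -47, 249), (154, 504, -54, 237), (156, 499, -23, 256), (158, 497, -14, 257), (160, 497, -12, 252), (162, 499, -26, 233), (164, 537, -289, 1), (166, 536, -282, -2), (168, 524, -204, 58), (170, 524, -208, 46), (172, 523, -203, 42), (174, 521, -195, 41), (176, 518, -178, 49), (178, 518, -178, 40), (180, 516, -168, 42), (182, 514, -157, 43), (184, 512, -151, 41), (186, -9223372036854775808, -9223372036854775808, -9223372036854775808), (188, 509, -132, 42)]<stdin>:7: RuntimeWarning: invalid value encountered in cast
```

View pics/z3.png

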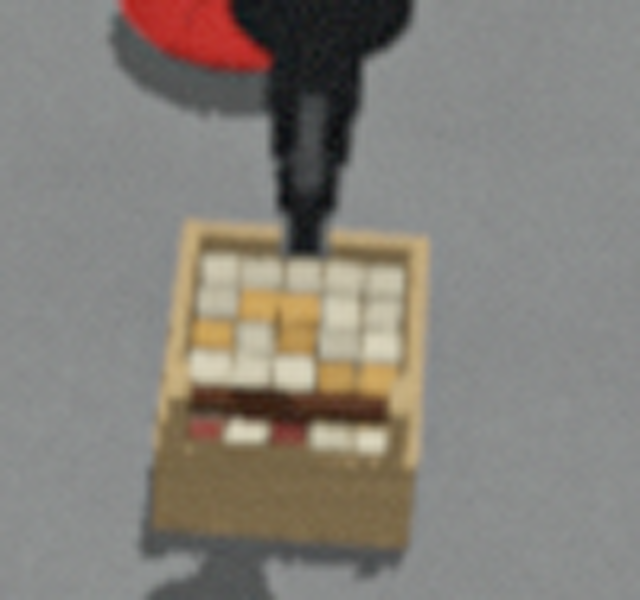

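send_rows(
  deltas=[
    [[0,0,-3,0,0,0],[0,0,-6,0,0,0],[0,0,-7.5,0,0,0],[0,0,-8.0,0,0,0],[0,0,-8.2,0,0,0],[0,0,-8.2,0,0,0]],
  ],
)

```text
clock: 6.1
tcp_pos: [0.5168, -0.0716, 0.0488]
orientation: [-0.002, -0.075, 0.997, 0.001]
wrist_force: [-0.9, 0.2, 1.9]
finger_gap: -0.0001
```

send_rows(
  deltas=[
    [[0,0,-0.15,0,0,0],[0,0,-0.3,0,0,0],[0,0,-0.3,0,0,0]],
  ],
)

```text
clock: 6.4
tcp_pos: [0.5174, -0.0717, 0.0485]
orientation: [-0.001, -0.075, 0.997, 0.0]
wrist_force: [-11.2, 3.0, 24.2]
finger_gap: 0.0001
```

send_rows(
  deltas=[
    [[0,0,-0.15,0,0,0],[0,0,-0.3,0,0,0],[0,0,-0.3,0,0,0]],
  ],
)

```text
clock: 6.7
tcp_pos: [0.5175, -0.0717, 0.0482]
orientation: [0.0, -0.075, 0.997, -0.0]
wrist_force: [-18.1, 4.9, 44.9]
finger_gap: -0.0001
```

send_rows(
  deltas=[
    [[0,0,2.5,0,0,0],[0,0,4,0,0,0],[0,0,4,0,0,0],[0,0,4,0,0,0],[0,0,4,0,0,0],[0,0,4,0,0,0],[0,0,4,0,0,0]],
  ],
  jaw=1,
)

```text
clock: 7.4
tcp_pos: [0.5183, -0.0721, 0.0822]
orientation: [-0.001, -0.075, 0.997, 0.0]
wrist_force: [0.4, 0.4, 0.2]
finger_gap: 0.0857
```

send_rows(
  deltas=[
    [[0,0,-2,0,0,0],[0,0,-4,0,0,0],[0,0,-5.2,0,0,0],[0,0,-5.6,0,0,0],[0,0,-5.6,0,0,0],[0,0,-5.6,0,0,0]],
  ],
)

```text
clock: 8.0
tcp_pos: [0.5194, -0.0724, 0.0277]
orientation: [0.0, -0.075, 0.997, -0.0]
wrist_force: [0.3, 0.4, 0.2]
finger_gap: 0.0855
```

Run:
```python
from h import *
s=get_state();print(s['tcp_pos'],s['wrist_force'],s['finger_gap'])
q=read_camera('side')
i=cv2.cvtColor(q['img'],cv2.COLOR_RGB2BGR)
cv2.imwrite('pics/z4.png',cv2.resize(i[130:225,250:350],(640,600),interpolation=cv2.INTER_CUBIC))
```

```text
[ 0.51938228 -0.07236996  0.02770296] [0.29901126 0.36462839 0.158752  ] 0.0855135894491966
```

View pics/z4.png

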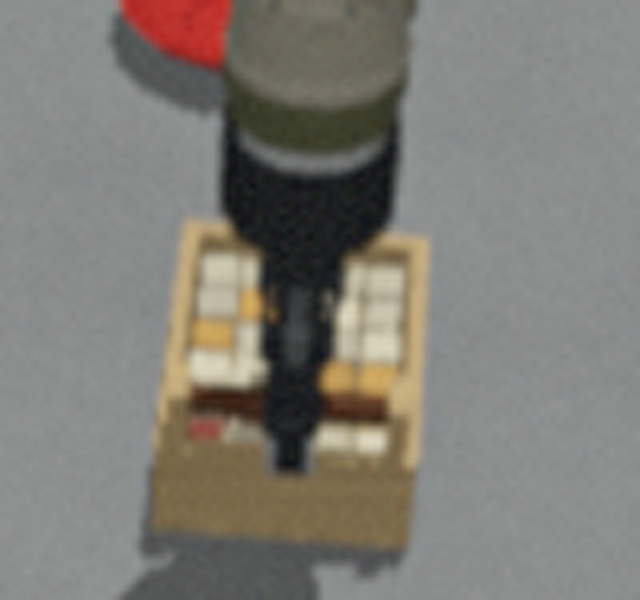

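send_rows(
  deltas=[
    [[0,0,0,0,0,0],[0,0,0,0,0,0],[0,0,0,0,0,0],[0,0,0,0,0,0],[0,0,0,0,0,0],[0,0,0,0,0,0]],
  ],
  jaw=-1,
  force=30,
)

```text
clock: 8.65
tcp_pos: [0.5187, -0.0711, 0.0274]
orientation: [0.0, -0.075, 0.997, 0.001]
wrist_force: [-1.4, 4.4, 4.1]
finger_gap: 0.0147
```

Run:
```python
from h import *
s=get_state();print(s['tcp_pos'],s['wrist_force'],s['finger_gap'])
q=read_camera('side')
i=cv2.cvtColor(q['img'],cv2.COLOR_RGB2BGR)
cv2.imwrite('pics/z5.png',cv2.resize(i[130:225,250:350],(640,600),interpolation=cv2.INTER_CUBIC))
```

```text
[ 0.51865522 -0.07109521  0.02739392] [-1.41466555  4.44177759  4.10156115] 0.01472942327188082
```

View pics/z5.png

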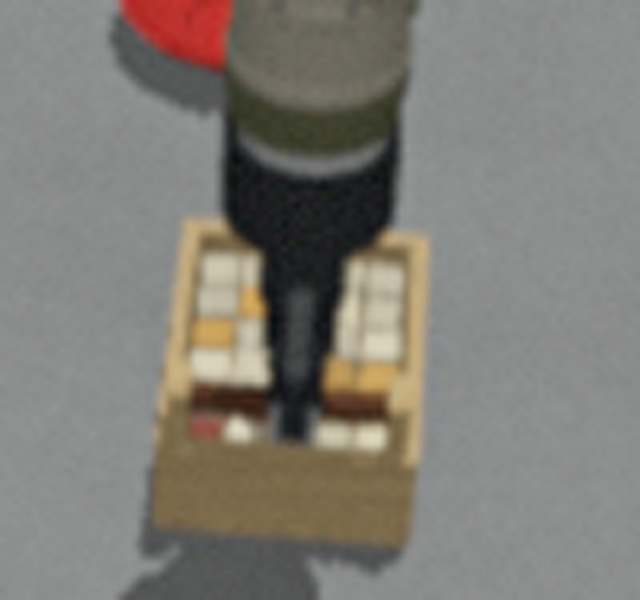

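send_rows(
  deltas=[
    [[0.02,-0.1,0.4,1.7,0.2,0],[0.03,-0.2,0.9,3.4,0.5,0],[0.05,-0.3,1.3,5.1,0.7,0],[0.07,-0.45,1.7,6.8,1.0,0],[0.08,-0.56,2.15,8.5,1.2,0],[0.08,-0.56,2.15,8.5,1.2,0],[0.08,-0.56,2.15,8.5,1.2,0]],
  ],
  force=50,
)

```text
clock: 9.4
tcp_pos: [0.5198, -0.079, 0.0483]
orientation: [-0.005, -0.074, 0.994, 0.074]
wrist_force: [0.3, -0.3, -6.0]
finger_gap: 0.0144
```

```bash
cat > look.py <<'E'
import sys
from h import *
n=sys.argv[1]; b=[int(x) for x in sys.argv[2:6]] if len(sys.argv)>5 else [130,330,200,400]
s=get_state();print(s['clock'],np.round(s['tcp_pos'],4),np.round(s['orientation'],3),np.round(s['wrist_force'],1),round(float(s['finger_gap']),4))
q=read_camera('side')
i=cv2.cvtColor(q['img'],cv2.COLOR_RGB2BGR)[b[0]:b[1],b[2]:b[3]]
k=min(800/i.shape[1],600/i.shape[0])
cv2.imwrite(f'pics/{n}.png',cv2.resize(i,None,fx=k,fy=k,interpolation=cv2.INTER_CUBIC))
E
python3 look.py l1 150 250 240 360
```

```text
9.4 [ 0.5198 -0.079   0.0483] [-0.005 -0.074  0.994  0.074] [ 0.3 -0.3 -6. ] 0.0144
```

View pics/l1.png

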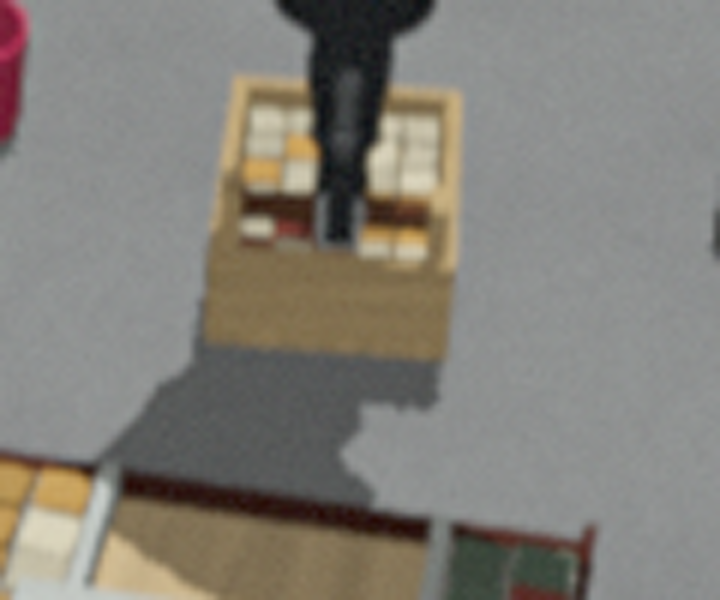

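Run:
```python
from h import *
q=read_camera('side');W=cloud(q)
for c in [280,290,300]: print(c,[(r,*np.round(W[r,c]*1000,0).tolist()) for r in range(188,210,2)])
```

```text
280 [(188, 569.0, -97.0, 60.0), (190, 568.0, -90.0, 59.0), (192, 561.0, -60.0, 80.0), (194, 561.0, -59.0, 73.0), (196, 561.0, -60.0, 63.0), (198, 560.0, -58.0, 58.0), (200, 560.0, -58.0, 49.0), (202, 559.0, -56.0, 44.0), (204, 560.0, -57.0, 34.0), (206, 559.0, -55.0, 28.0), (208, 563.0, -74.0, -0.0)]
290 [(188, 540.0, -103.0, 61.0), (190, 540.0, -104.0, 52.0), (192, 534.0, -71.0, 76.0), (194, 532.0, -64.0, 75.0), (196, 532.0, -65.0, 66.0), (198, 532.0, -63.0, 59.0), (200, 531.0, -60.0, 55.0), (202, 531.0, -61.0, 46.0), (204, 530.0, -60.0, 38.0), (206, 530.0, -60.0, 30.0), (208, 529.0, -55.0, 27.0)]
300 [(188, 506.0, -73.0, 97.0), (190, 510.0, -106.0, 57.0), (192, 508.0, -90.0, 64.0), (194, 504.0, -71.0, 75.0), (196, nan, nan, nan), (198, 503.0, -68.0, 62.0), (200, 502.0, -64.0, 58.0), (202, 502.0, -66.0, 48.0), (204, 502.0, -66.0, 39.0), (206, 501.0, -64.0, 33.0), (208, 501.0, -66.0, 23.0)]
```

send_rows(
  deltas=[
    [[0.02,0.8,0,0,0,-0.5],[0.04,1.9,0,0,0,-1.1],[0.06,3.0,0,0,0,-1.7],[0.08,4.1,0,0,0,-2.3],[0.1,5.2,0,0,0,-2.9],[0.12,6.3,0,0,0,-3.5],[0.14,7.4,0,0,0,-4.1],[0.16,8.5,0,0,0,-4.7],[0.18,9.6,0,0,0,-5.3],[0.19,10.4,0,0,0,-5.9],[0.19,10.8,0,0,0,-5.9],[0.19,10.8,0,0,0,-5.9]],
  ],
)

```text
clock: 10.7
tcp_pos: [0.521, 0.0318, 0.0488]
orientation: [-0.001, -0.024, 0.997, 0.076]
wrist_force: [-2.1, 3.8, -2.7]
finger_gap: 0.0141
```

```bash
python3 look.py l2 150 290 220 360
```

```text
10.7 [0.521  0.0318 0.0488] [-0.001 -0.024  0.997  0.076] [-2.1  3.8 -2.7] 0.0141
```

View pics/l2.png

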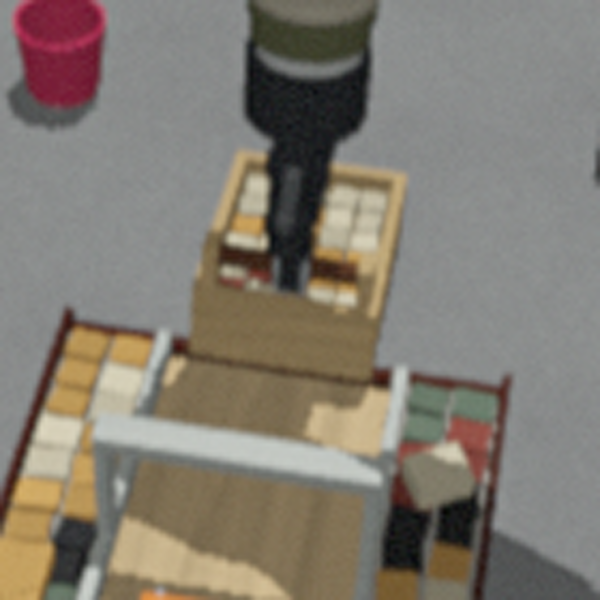

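Run:
```python
from h import *
s=get_state();print(s['wrist_force'])
q=read_camera('side');W=cloud(q)
for c in [270,285,300]: print(c,[(r,*np.round(W[r,c]*1000,0).tolist()) for r in range(222,244,2)])
for c in [252,256,318,322]: print(c,[(r,*np.round(W[r,c]*1000,0).tolist()) for r in range(222,244,2)])
```

```text
[-1.26840065  3.79844891 -2.32692062]
270 [(222, 565.0, 46.0, 63.0), (224, 564.0, 48.0, 57.0), (226, 564.0, 48.0, 50.0), (228, 564.0, 50.0, 43.0), (230, 563.0, 52.0, 37.0), (232, 564.0, 49.0, 25.0), (234, 565.0, 43.0, 9.0), (236, 564.0, 47.0, 6.0), (238, 562.0, 55.0, 7.0), (240, 561.0, 61.0, 5.0), (242, 558.0, 71.0, 9.0)]
285 [(222, 524.0, 41.0, 69.0), (224, 523.0, 44.0, 65.0), (226, 522.0, 46.0, 58.0), (228, 522.0, 45.0, 49.0), (230, 522.0, 46.0, 41.0), (232, 521.0, 48.0, 36.0), (234, 521.0, 48.0, 28.0), (236, 522.0, 39.0, 8.0), (238, 522.0, 40.0, 1.0), (240, 519.0, 53.0, 7.0), (242, 518.0, 58.0, 5.0)]
300 [(222, 483.0, 38.0, 77.0), (224, 482.0, 42.0, 73.0), (226, 482.0, 40.0, 63.0), (228, 481.0, 43.0, 58.0), (230, 480.0, 46.0, 53.0), (232, 480.0, 45.0, 44.0), (234, 479.0, 47.0, 38.0), (236, 478.0, 48.0, 30.0), (238, 478.0, 48.0, 23.0), (240, 478.0, 43.0, 8.0), (242, 477.0, 48.0, 6.0)]
252 [(222, 630.0, 1.0, -2.0), (224, 628.0, 9.0, -1.0), (226, 626.0, 15.0, -3.0), (228, 620.0, 37.0, 14.0), (230, 616.0, 50.0, 20.0), (232, 614.0, 57.0, 20.0), (234, 612.0, 65.0, 21.0), (236, 611.0, 67
[... 258 characters left out ...]
.0, 69.0, 29.0), (236, 597.0, 77.0, 30.0), (238, 595.0, 84.0, 30.0), (240, 594.0, 88.0, 26.0), (242, 594.0, 88.0, 17.0)]
318 [(222, 441.0, -44.0, 0.0), (224, 440.0, -35.0, 2.0), (226, 439.0, -31.0, -2.0), (228, 437.0, -22.0, -1.0), (230, 436.0, -17.0, -4.0), (232, 435.0, -9.0, -3.0), (234, 433.0, 2.0, 1.0), (236, 432.0, 7.0, -3.0), (238, 430.0, 30.0, 16.0), (240, 428.0, 45.0, 24.0), (242, 426.0, 52.0, 25.0)]
322 [(222, 430.0, -47.0, 0.0), (224, 428.0, -41.0, -1.0), (226, 427.0, -32.0, -0.0), (228, 426.0, -23.0, 1.0), (230, 425.0, -21.0, -5.0), (232, 423.0, -9.0, 0.0), (234, 422.0, 0.0, 1.0), (236, 421.0, 7.0, 1.0), (238, 419.0, 26.0, 14.0), (240, 418.0, 32.0, 13.0), (242, 416.0, 47.0, 22.0)]
```

send_rows(
  deltas=[
    [[0,0.03,-0.15,-0.6,0,0],[0,0.06,-0.3,-1.2,0,0],[0,0.1,-0.45,-1.8,0,0],[0,0.13,-0.55,-2.3,0,0],[0,0.16,-0.65,-2.8,0,0],[0,0.16,-0.65,-2.8,0,0],[0,0.16,-0.65,-2.8,0,0]],
  ],
)

```text
clock: 11.5
tcp_pos: [0.5215, 0.0317, 0.0421]
orientation: [-0.002, -0.023, 0.998, 0.05]
wrist_force: [-0.1, 2.2, -3.3]
finger_gap: 0.0142
```

```bash
python3 look.py l3 150 290 220 360;python3 - <<'E'
from h import *
q=read_camera('side');W=cloud(q)
for c in [270,285,300]: print(c,[(r,*np.round(W[r,c]*1000,0).tolist()) for r in range(228,246,2)])
E
```

```text
11.5 [0.5215 0.0317 0.0421] [-0.002 -0.023  0.998  0.05 ] [-0.1  2.2 -3.3] 0.0142
270 [(228, 565.0, 46.0, 38.0), (230, 564.0, 48.0, 33.0), (232, 564.0, 49.0, 25.0), (234, 564.0, 50.0, 17.0), (236, 565.0, 44.0, 2.0), (238, 562.0, 54.0, 5.0), (240, 561.0, 61.0, 5.0), (242, 559.0, 68.0, 5.0), (244, 557.0, 78.0, 8.0)]
285 [(228, 522.0, 46.0, 50.0), (230, 522.0, 44.0, 40.0), (232, 521.0, 48.0, 35.0), (234, 521.0, 49.0, 29.0), (236, 520.0, 50.0, 21.0), (238, 521.0, 45.0, 7.0), (240, 520.0, 49.0, 3.0), (242, 518.0, 59.0, 6.0), (244, 516.0, 66.0, 6.0)]
300 [(228, 481.0, 42.0, 57.0), (230, 480.0, 42.0, 49.0), (232, 480.0, 44.0, 43.0), (234, 479.0, 44.0, 35.0), (236, 478.0, 48.0, 31.0), (238, 479.0, 43.0, 16.0), (240, 478.0, 41.0, 5.0), (242, 477.0, 48.0, 5.0), (244, 475.0, 57.0, 8.0)]
```

Front now about 17 to 19 mm; lower a bit more, then release.

send_rows(
  deltas=[
    [[0,0,-0.05,0,0,0],[0,0,-0.1,-0.3,0,0],[0,0,-0.15,-0.5,0,0],[0,0,-0.15,-0.5,0,0]],
  ],
)

```text
clock: 12.0
tcp_pos: [0.5217, 0.0313, 0.0419]
orientation: [-0.001, -0.023, 0.999, 0.046]
wrist_force: [-4.7, -0.5, 8.2]
finger_gap: 0.0139
```

```bash
python3 look.py l3
```

```text
12.0 [0.5217 0.0313 0.0419] [-0.001 -0.023  0.999  0.046] [-4.7 -0.5  8.2] 0.0139
```

send_rows(
  deltas=[
    [[0,0,0.12,0,0,0],[0,0,0.12,0,0,0]],
  ],
)

```text
clock: 12.25
tcp_pos: [0.5216, 0.0313, 0.042]
orientation: [-0.002, -0.023, 0.999, 0.046]
wrist_force: [-2.7, -0.1, 0.6]
finger_gap: 0.0146
```

send_rows(
  deltas=[
    [[0,0,0,0,0,0],[0,0,0,0,0,0],[0,0,0,0,0,0],[0,0,0,0,0,0],[0,0,0,0,0,0]],
  ],
  jaw=1,
)

```text
clock: 12.75
tcp_pos: [0.5217, 0.0317, 0.0419]
orientation: [-0.002, -0.023, 0.999, 0.046]
wrist_force: [0.9, 0.6, 0.8]
finger_gap: 0.0844
```

```bash
python3 look.py l4 150 290 220 360
```

```text
12.75 [0.5217 0.0317 0.0419] [-0.002 -0.023  0.999  0.046] [0.9 0.6 0.8] 0.0844
```

View pics/l4.png

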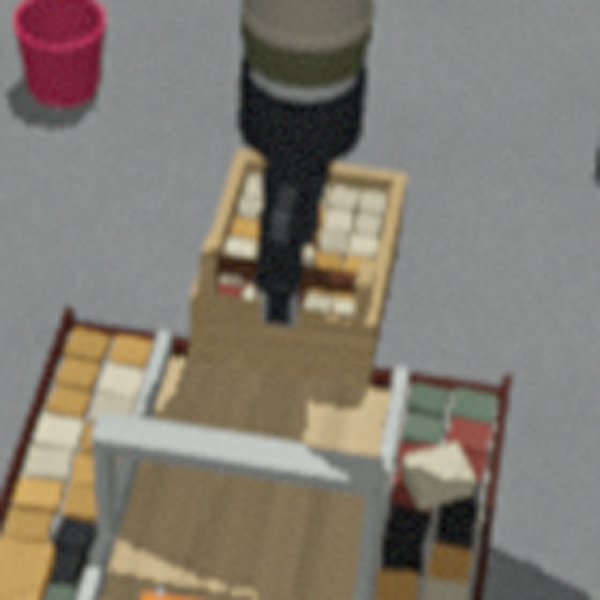

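send_rows(
  deltas=[
    [[0,-0.2,2,0,0,0],[0,-0.4,5,0,0,0],[0,-0.8,9,-3,0,0],[0,-1,12,-5.3,0,0],[0,-1,12,-5.3,0,0]],
  ],
)

```text
clock: 13.3
tcp_pos: [0.5246, 0.0221, 0.1667]
orientation: [0.002, -0.024, 1.0, -0.001]
wrist_force: [0.9, 0.0, -0.2]
finger_gap: 0.0853
```

send_rows(
  deltas=[
    [[0,-2,0,0,0,-8],[0.1,-4,0,0,0,-16],[0.2,-6,0,0,0,-24],[0.3,-8,0,0,0,-32],[0.4,-10,0,0,0,-40],[0.5,-12,0,0,0,-48],[0.6,-14,0,0,0,-56],[0.7,-16,0,0,0,-64],[0.7,-18,0,0,0,-72],[0.7,-20,0,0,0,-80],[0.7,-20.5,0,0,0,-88],[0.7,-20.5,0,0,0,-90.3]],
  ],
  jaw=0.4,
)

```text
clock: 14.5
tcp_pos: [0.528, -0.1843, 0.1606]
orientation: [-0.003, 0.694, 0.72, 0.002]
wrist_force: [0.1, 0.5, -0.6]
finger_gap: 0.0597
```

```bash
python3 look.py l5 100 300 200 400
python3 - <<'E'
from h import *
from scipy.spatial.transform import Rotation as Ro
s=get_state();o=s['orientation'];print(Ro.from_quat(o,scalar_first=True).as_matrix().round(3),s['joint_pos'])
p=read_camera('top');save(p,'t5');W=cloud(p)
i=cv2.imread('pics/t5.png');cv2.imwrite('pics/t5c.png',cv2.resize(i[170:290,180:380],(800,480),interpolation=cv2.INTER_CUBIC))
r=silhouettes(p,'tray')
if r:
    m=r[0]['mask'];X=W[m];X=X[X[:,2]>.04];print(r[0]['conf'],m.sum(),cv2.minAreaRect((X[:,:2]*1000).astype(np.float32)))
E
```

```text
14.5 [ 0.528  -0.1843  0.1606] [-0.003  0.694  0.72   0.002] [ 0.1  0.5 -0.6] 0.0597
[[-0.036  0.999 -0.001]
 [ 0.999  0.036  0.007]
 [ 0.007 -0.001 -1.   ]] [-0.48163253  0.29855711 -0.06397624  1.21262229  0.00513629  1.05269754]
0.94 1927 ((524.8126831054688, -39.81829071044922), (119.88838958740234, 162.28912353515625), 2.029085874557495)
```

View pics/l5.png

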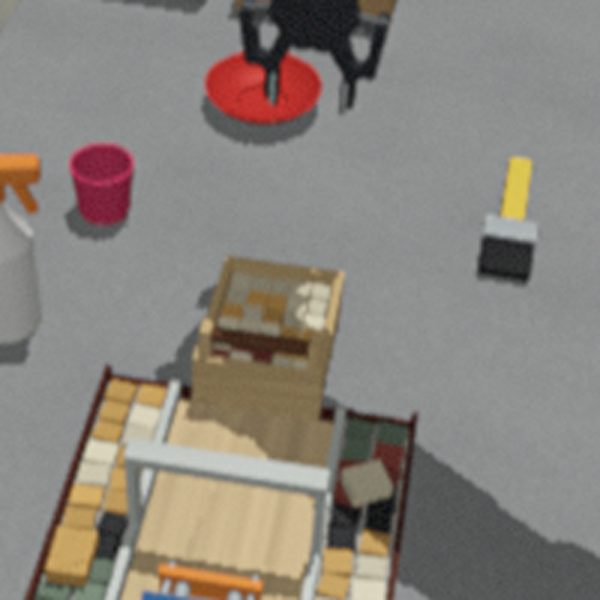

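View pics/t5c.png

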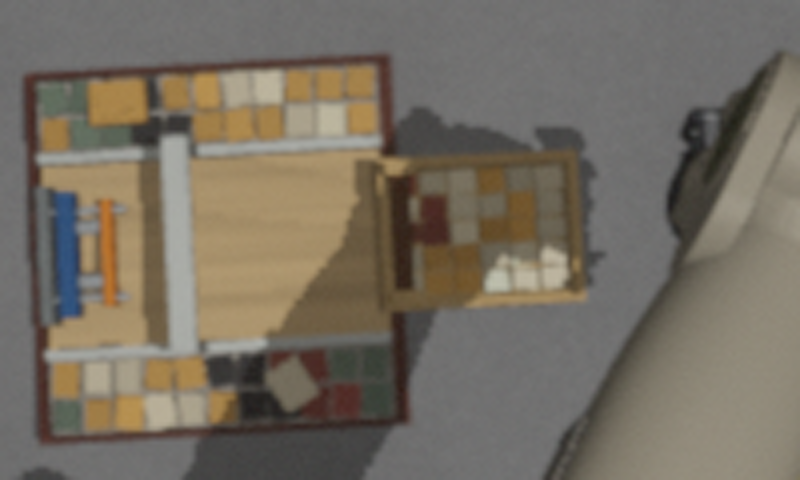

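send_rows(
  deltas=[
    [[0,0,-3,0,0,0],[0,0,-7,0,0,0],[0,0,-11,0,0,0],[0,0,-15,0,0,0],[0,0,-16.8,0,0,0],[0,0,-16.8,0,0,0],[0,0,-16.8,0,0,0]],
  ],
)

```text
clock: 15.35
tcp_pos: [0.5285, -0.183, -0.0061]
orientation: [-0.002, 0.692, 0.722, 0.002]
wrist_force: [-0.1, -0.3, 0.3]
finger_gap: 0.0597
```

```bash
python3 look.py l6 130 290 220 380;python3 - <<'E'
from h import *
q=read_camera('side');W=cloud(q)
np.set_printoptions(suppress=True)
m=(W[...,1]<-.13)&(W[...,1]>-.26)&(W[...,2]>.01)&(W[...,0]>.45)&(W[...,0]<.62)
for b in np.arange(.455,.615,.01):
    k=m&(abs(W[...,0]-b)<.005)
    if k.sum()>2: print(round(b,3),k.sum(),W[k][:,2].min().round(3),W[k][:,1].max().round(3))
E
```

```text
15.35 [ 0.5285 -0.183  -0.0061] [-0.002  0.692  0.722  0.002] [-0.1 -0.3  0.3] 0.0597
0.455 7 0.127 -0.132
0.465 62 0.081 -0.131
0.475 193 0.078 -0.133
0.485 311 0.04 -0.13
0.495 529 0.035 -0.131
0.505 431 0.091 -0.13
0.515 356 0.101 -0.13
0.525 403 0.102 -0.13
0.535 487 0.1 -0.13
0.545 470 0.102 -0.132
0.555 458 0.037 -0.137
0.565 357 0.04 -0.142
0.575 273 0.073 -0.148
0.585 145 0.078 -0.157
0.595 19 0.099 -0.165
```

View pics/l6.png

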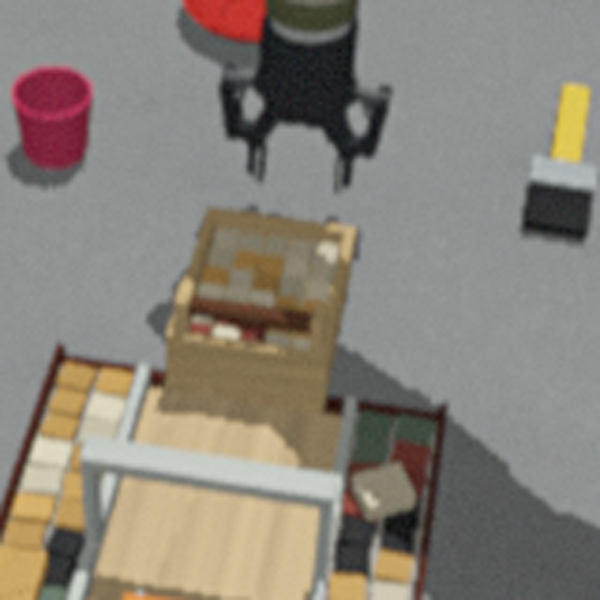

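send_rows(
  deltas=[
    [[0,0.8,-0.3,0,0,0],[-0.05,1.8,-0.6,0,0,0],[-0.1,2.8,-0.6,0,0,0],[-0.13,3.6,-0.6,0,0,0],[-0.15,4.1,-0.6,0,0,0],[-0.17,4.5,-0.6,0,0,0],[-0.17,4.5,-0.6,0,0,0]],
  ],
)

```text
clock: 16.15
tcp_pos: [0.5268, -0.1376, -0.0121]
orientation: [-0.002, 0.692, 0.722, 0.002]
wrist_force: [0.5, 1.0, 0.5]
finger_gap: 0.0596
```

send_rows(
  deltas=[
    [[0,0.3,0,0,0,0],[0,0.6,0,0,0,0],[-0.03,0.9,0,0,0,0],[-0.05,1.2,0,0,0,0],[-0.06,1.5,0,0,0,0],[-0.07,1.8,0,0,0,0]],
  ],
)

```text
clock: 16.75
tcp_pos: [0.5263, -0.1209, -0.0121]
orientation: [-0.001, 0.693, 0.721, 0.001]
wrist_force: [-0.2, -4.5, -0.9]
finger_gap: 0.0596
```

```bash
python3 look.py l7 130 290 220 380
```

```text
16.75 [ 0.5263 -0.1209 -0.0121] [-0.001  0.693  0.721  0.001] [-0.2 -4.5 -0.9] 0.0596
```

View pics/l7.png

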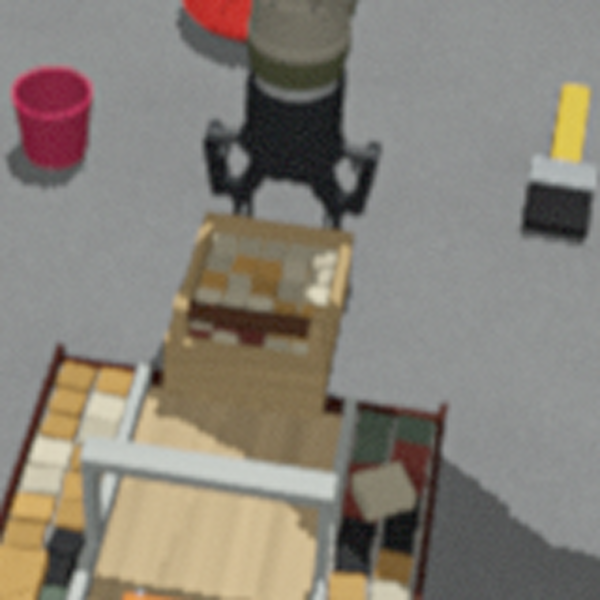

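send_rows(
  deltas=[
    [[0,0.3,0,0,0,0],[-0.02,0.6,0,0,0,0],[-0.03,0.9,0,0,0,0],[-0.05,1.2,0,0,0,0],[-0.06,1.5,0,0,0,0],[-0.07,1.8,0,0,0,0],[-0.08,2.1,0,0,0,0],[-0.09,2.4,0,0,0,0]],
  ],
)

```text
clock: 17.6
tcp_pos: [0.5255, -0.0964, -0.0119]
orientation: [-0.002, 0.692, 0.721, 0.002]
wrist_force: [0.1, -6.2, 1.0]
finger_gap: 0.0596
```

send_rows(
  deltas=[
    [[0,0.3,0,0,0,0],[-0.02,0.6,0,0,0,0],[-0.03,0.9,0,0,0,0],[-0.05,1.2,0,0,0,0],[-0.06,1.5,0,0,0,0],[-0.07,1.8,0,0,0,0]],
  ],
)

```text
clock: 18.2
tcp_pos: [0.5254, -0.0791, -0.0114]
orientation: [-0.001, 0.693, 0.721, 0.002]
wrist_force: [0.3, -7.6, 2.4]
finger_gap: 0.0598
```

```bash
python3 look.py l8 130 290 220 380
```

```text
18.2 [ 0.5254 -0.0791 -0.0114] [-0.001  0.693  0.721  0.002] [ 0.3 -7.6  2.4] 0.0598
```

View pics/l8.png

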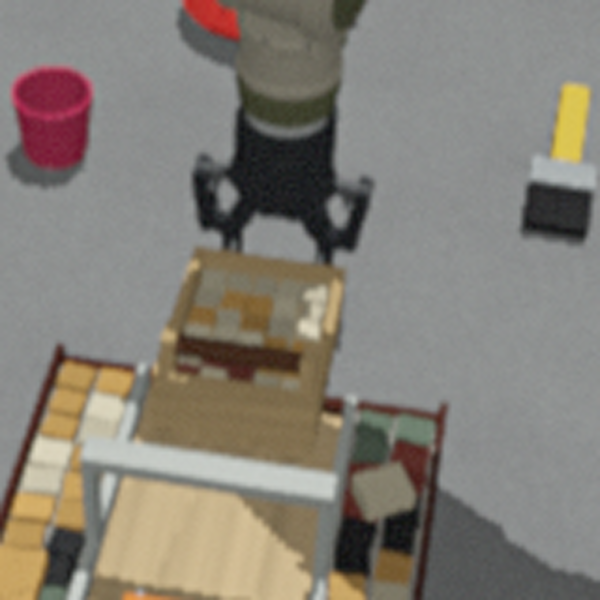

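send_rows(
  deltas=[
    [[0,0.2,0,0,0,0],[-0.02,0.4,0,0,0,0],[-0.03,0.6,0,0,0,0],[-0.04,0.8,0,0,0,0],[-0.04,1.0,0,0,0,0]],
  ],
)

```text
clock: 18.75
tcp_pos: [0.5254, -0.0698, -0.011]
orientation: [0.0, 0.693, 0.721, 0.002]
wrist_force: [-0.9, -9.7, 4.3]
finger_gap: 0.0597
```

send_rows(
  deltas=[
    [[0,0.2,0,0,0,0],[-0.02,0.4,0,0,0,0],[-0.03,0.6,0,0,0,0],[-0.04,0.8,0,0,0,0]],
  ],
)

```text
clock: 19.15
tcp_pos: [0.5257, -0.0624, -0.0105]
orientation: [0.001, 0.693, 0.721, 0.001]
wrist_force: [0.8, -11.6, 6.4]
finger_gap: 0.0596
```

```bash
python3 look.py l9 130 290 220 380
python3 - <<'E'
from h import *
p=read_camera('top');W=cloud(p);save(p,'t9')
i=cv2.imread('pics/t9.png');cv2.imwrite('pics/t9c.png',cv2.resize(i[170:290,180:380],(800,480),interpolation=cv2.INTER_CUBIC))
r=silhouettes(p,'tray')
if r:
    m=r[0]['mask'];X=W[m];X=X[X[:,2]>.04];print(r[0]['conf'],m.sum(),cv2.minAreaRect((X[:,:2]*1000).astype(np.float32)))
E
```

```text
19.15 [ 0.5257 -0.0624 -0.0105] [0.001 0.693 0.721 0.001] [  0.8 -11.6   6.4] 0.0596
0.8 1617 ((523.112060546875, 35.64142608642578), (119.89522552490234, 146.2569580078125), 1.949561595916748)
```

View pics/l9.png

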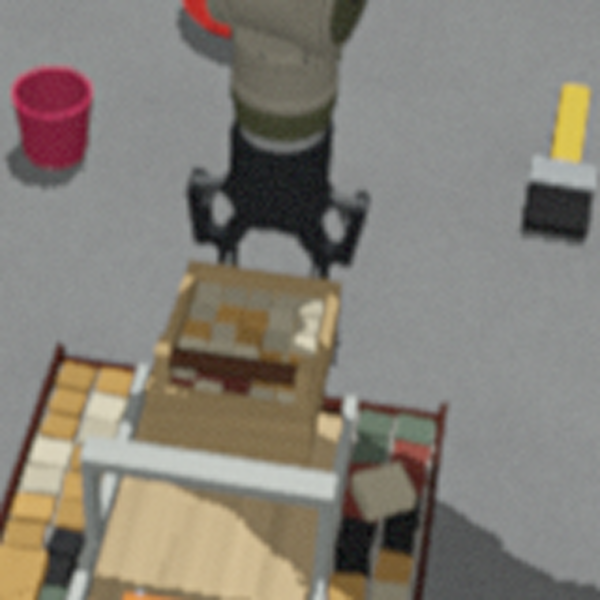

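View pics/t9c.png

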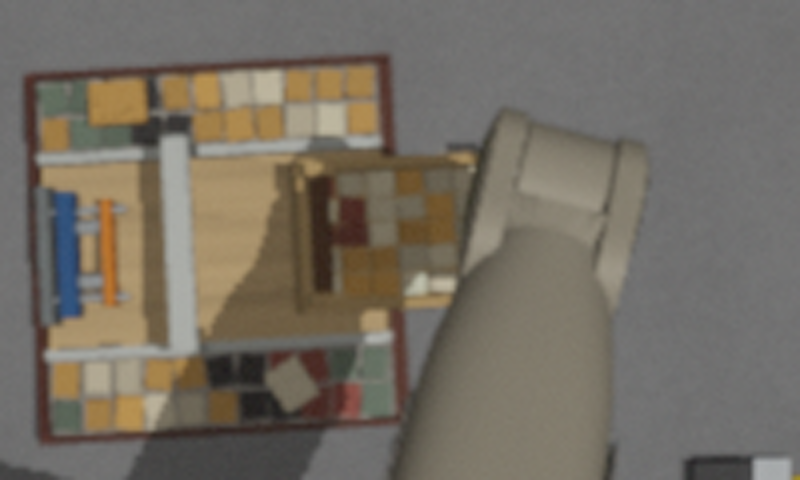

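send_rows(
  deltas=[
    [[0.01,-0.4,0,0,0,0],[0.02,-0.8,0,0,0,0],[0.04,-1.2,0,0,0,0],[0.04,-1.2,0,0,0,0]],
  ],
)

```text
clock: 19.7
tcp_pos: [0.5237, -0.0721, -0.0125]
orientation: [-0.003, 0.692, 0.721, 0.002]
wrist_force: [-0.5, -0.2, -0.2]
finger_gap: 0.0596
```

```bash
python3 look.py l10 130 290 220 380
```

```text
19.7 [ 0.5237 -0.0721 -0.0125] [-0.003  0.692  0.721  0.002] [-0.5 -0.2 -0.2] 0.0596
```

View pics/l10.png

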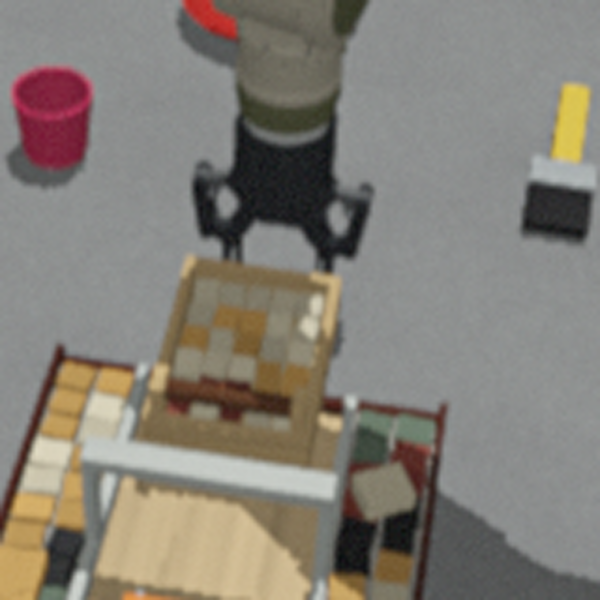

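send_rows(
  deltas=[
    [[-0.02,0.5,0.2,0,0,0],[-0.03,0.9,0.2,0,0,0],[-0.05,1.3,0.2,0,0,0],[-0.06,1.6,0.2,0,0,0],[-0.08,2.0,0.2,0,0,0],[-0.09,2.4,0.2,0,0,0],[-0.11,2.8,0.2,0,0,0],[-0.12,3.2,0.2,0,0,0]],
  ],
)

```text
clock: 20.55
tcp_pos: [0.5227, -0.0403, -0.0104]
orientation: [-0.002, 0.693, 0.721, 0.002]
wrist_force: [0.7, -4.0, -3.0]
finger_gap: 0.0597
```

send_rows(
  deltas=[
    [[-0.01,0.4,0,0,0,0],[-0.03,0.8,0,0,0,0],[-0.05,1.2,0,0,0,0],[-0.06,1.6,0,0,0,0],[-0.08,2.0,0,0,0,0],[-0.09,2.4,0,0,0,0],[-0.11,2.8,0,0,0,0],[-0.12,3.2,0,0,0,0]],
  ],
)

```text
clock: 21.35
tcp_pos: [0.5216, -0.0079, -0.0102]
orientation: [-0.002, 0.692, 0.722, 0.002]
wrist_force: [-0.5, -4.3, -3.1]
finger_gap: 0.0598
```

```bash
python3 look.py l11 130 290 220 380
```

```text
21.35 [ 0.5216 -0.0079 -0.0102] [-0.002  0.692  0.722  0.002] [-0.5 -4.3 -3.1] 0.0598
```

View pics/l11.png

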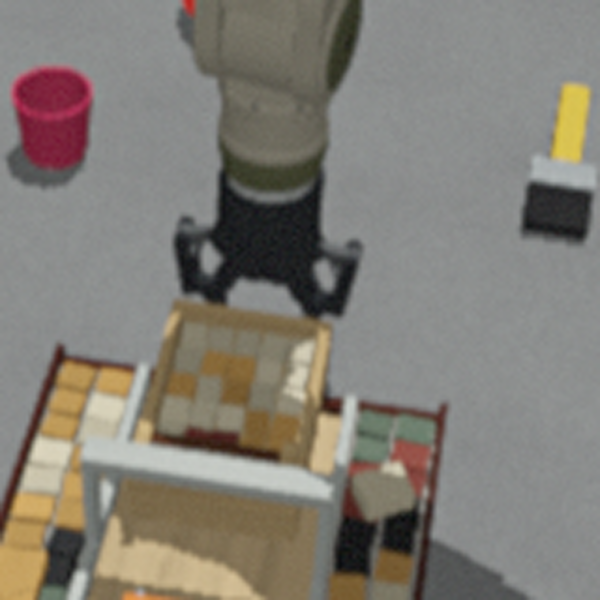

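send_rows(
  deltas=[
    [[-0.01,0.4,0,0,0,0],[-0.03,0.8,0,0,0,0],[-0.05,1.2,0,0,0,0],[-0.06,1.6,0,0,0,0],[-0.08,2.0,0,0,0,0],[-0.09,2.4,0,0,0,0],[-0.11,2.8,0,0,0,0],[-0.12,3.2,0,0,0,0],[-0.14,3.6,0,0,0,0],[-0.15,4.0,0,0,0,0]],
  ],
)

```text
clock: 22.4
tcp_pos: [0.5202, 0.0321, -0.0101]
orientation: [-0.002, 0.692, 0.722, 0.002]
wrist_force: [-0.2, -3.5, -1.7]
finger_gap: 0.0597
```

```bash
python3 look.py l12 130 330 200 400
python3 - <<'E'
from h import *
p=read_camera('top');W=cloud(p);save(p,'t12')
i=cv2.imread('pics/t12.png');cv2.imwrite('pics/t12c.png',cv2.resize(i[170:290,180:380],(800,480),interpolation=cv2.INTER_CUBIC))
E
```

```text
22.4 [ 0.5202  0.0321 -0.0101] [-0.002  0.692  0.722  0.002] [-0.2 -3.5 -1.7] 0.0597
```

View pics/l12.png

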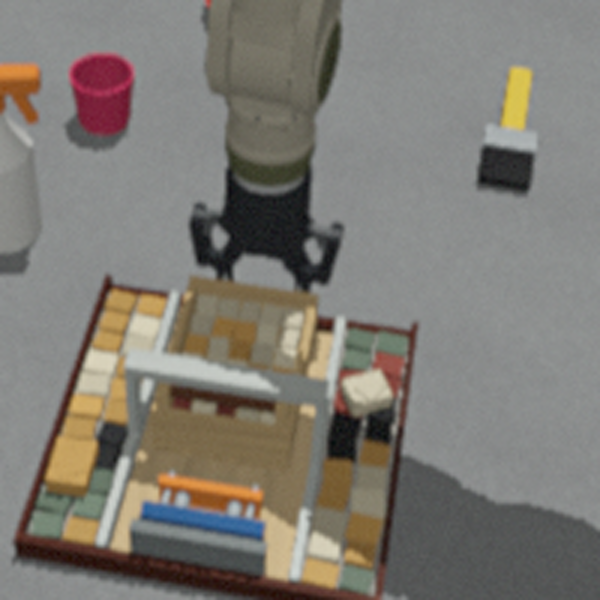

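View pics/t12c.png

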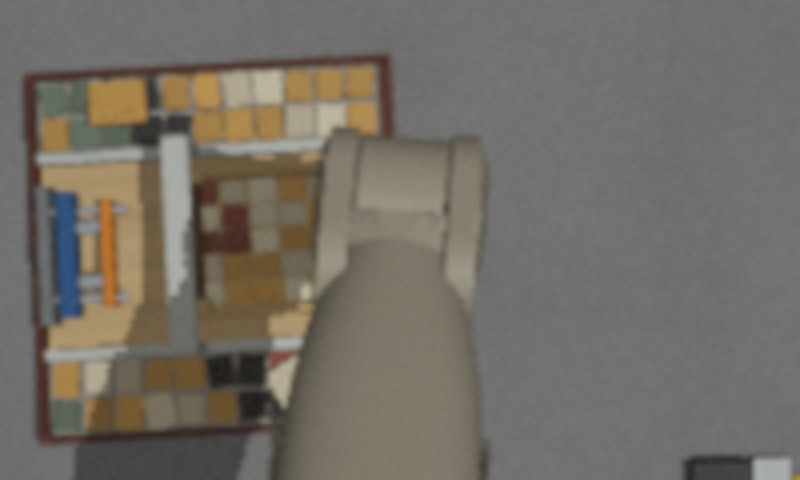

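send_rows(
  deltas=[
    [[-0.01,0.4,0,0,0,0],[-0.03,0.8,0,0,0,0],[-0.05,1.2,0,0,0,0],[-0.06,1.6,0,0,0,0],[-0.08,2.0,0,0,0,0],[-0.1,2.5,0,0,0,0]],
  ],
)

```text
clock: 23.1
tcp_pos: [0.5193, 0.0569, -0.0101]
orientation: [-0.002, 0.692, 0.721, 0.002]
wrist_force: [0.9, -4.9, -0.6]
finger_gap: 0.0597
```

send_rows(
  deltas=[
    [[-0.01,0.3,0,0,0,0],[-0.02,0.6,0,0,0,0],[-0.03,0.8,0,0,0,0],[-0.04,1.0,0,0,0,0]],
  ],
)

```text
clock: 23.5
tcp_pos: [0.5189, 0.0668, -0.0101]
orientation: [-0.002, 0.692, 0.722, 0.002]
wrist_force: [-0.0, -5.7, -1.1]
finger_gap: 0.0597
```

```bash
python3 look.py l13 190 330 200 370
```

```text
23.5 [ 0.5189  0.0668 -0.0101] [-0.002  0.692  0.722  0.002] [-0.  -5.7 -1.1] 0.0597
```

View pics/l13.png

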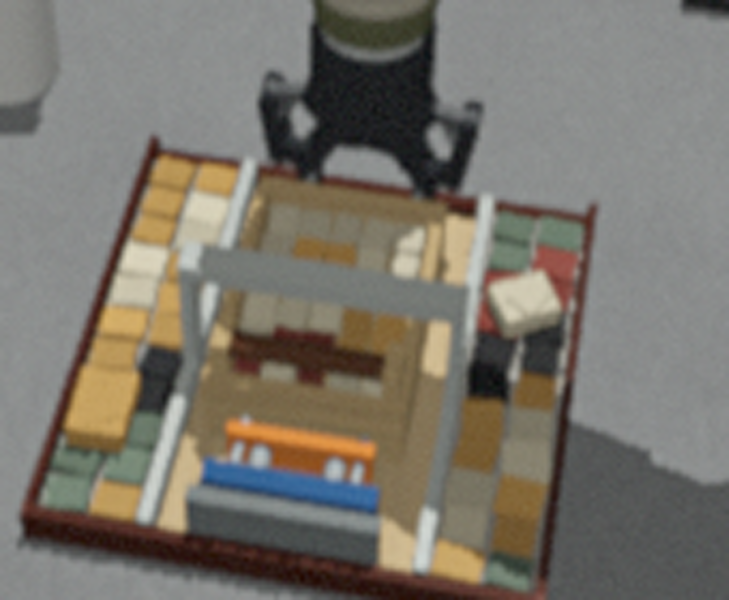

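send_rows(
  deltas=[
    [[-0.01,0.2,0,0,0,0],[-0.02,0.4,0,0,0,0]],
  ],
)

```text
clock: 23.75
tcp_pos: [0.5187, 0.0707, -0.0101]
orientation: [-0.002, 0.692, 0.721, 0.002]
wrist_force: [0.4, -5.4, -0.7]
finger_gap: 0.0595
```

send_rows(
  deltas=[
    [[-0.01,0.2,0,0,0,0],[-0.02,0.4,0,0,0,0]],
  ],
)

```text
clock: 23.95
tcp_pos: [0.5185, 0.0747, -0.0101]
orientation: [-0.002, 0.692, 0.721, 0.002]
wrist_force: [1.1, -4.3, -0.6]
finger_gap: 0.0597
```

send_rows(
  deltas=[
    [[-0.01,0.15,0,0,0,0],[-0.01,0.3,0,0,0,0]],
  ],
)

```text
clock: 24.15
tcp_pos: [0.5184, 0.0777, -0.0101]
orientation: [-0.002, 0.692, 0.721, 0.002]
wrist_force: [0.8, -5.5, -0.7]
finger_gap: 0.0598
```

Run:
```python
from h import *
s=get_state();print(s['clock'],s['tcp_pos'],s['wrist_force'])
q=read_camera('side');W=cloud(q);i=q['img'].astype(int)
ex=np.array([-.0385,.9993]);O=np.array([.522,.028])
X=(W[...,:2]-O)@ex
B=(i[...,0]>150)&(i[...,1]>60)&(i[...,1]<150)&(i[...,2]<90)&(X>.19)&(X<.26)&(abs(W[...,0]-.512)<.06)
print(B.sum(),np.percentile(X[B],[2,10,50,90]),np.percentile(W[B][:,2],[2,50,98]))
im=cv2.cvtColor(q['img'],cv2.COLOR_RGB2BGR)[230:320,210:330]
cv2.imwrite('pics/l14.png',cv2.resize(im,None,fx=6.6,fy=6.6,interpolation=cv2.INTER_CUBIC))
```

```text
24.15 [ 0.51836017  0.07766562 -0.01008557] [ 0.77310762 -5.51675789 -0.67507261]
156 [0.21952266 0.22086726 0.23271126 0.23778877] [0.03685953 0.05008784 0.0539987 ]
```

View pics/l14.png

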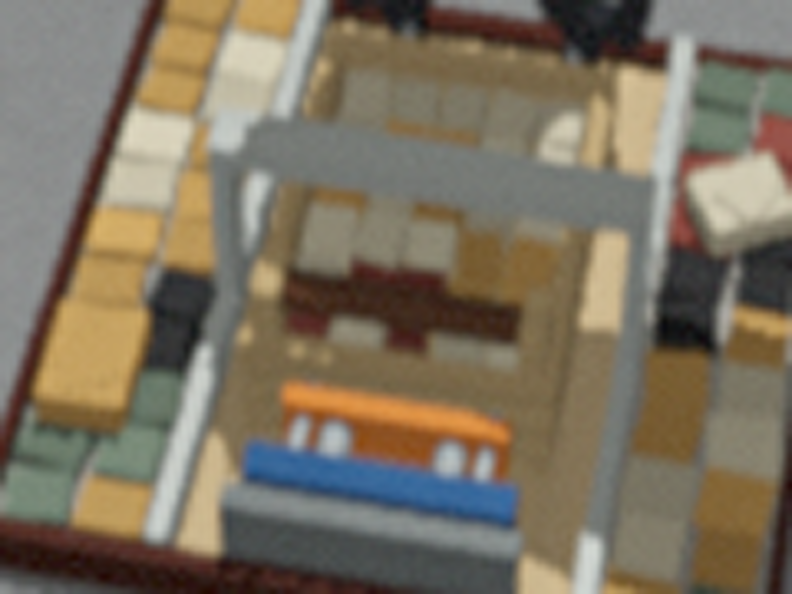

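send_rows(
  deltas=[
    [[-0.01,0.15,0,0,0,0],[-0.01,0.3,0,0,0,0]],
  ],
)

```text
clock: 24.4
tcp_pos: [0.5183, 0.0806, -0.0101]
orientation: [-0.002, 0.693, 0.721, 0.002]
wrist_force: [0.0, -5.8, 0.1]
finger_gap: 0.0598
```

send_rows(
  deltas=[
    [[-0.01,0.1,0,0,0,0],[-0.01,0.2,0,0,0,0]],
  ],
)

```text
clock: 24.6
tcp_pos: [0.5182, 0.0826, -0.0101]
orientation: [-0.002, 0.692, 0.721, 0.002]
wrist_force: [-1.7, -5.8, -0.8]
finger_gap: 0.06
```

send_rows(
  deltas=[
    [[-0.01,0.1,0,0,0,0],[-0.01,0.2,0,0,0,0]],
  ],
)

```text
clock: 24.8
tcp_pos: [0.5181, 0.0846, -0.0101]
orientation: [-0.002, 0.692, 0.721, 0.002]
wrist_force: [0.2, -6.2, 0.0]
finger_gap: 0.0595
```

send_rows(
  deltas=[
    [[-0.01,0.1,0,0,0,0],[-0.01,0.2,0,0,0,0]],
  ],
)

```text
clock: 25.0
tcp_pos: [0.5179, 0.0864, -0.0101]
orientation: [-0.002, 0.693, 0.721, 0.002]
wrist_force: [-0.5, -7.7, -0.4]
finger_gap: 0.0597
```

send_rows(
  deltas=[
    [[-0.01,0.1,0,0,0,0],[-0.01,0.2,0,0,0,0],[-0.01,0.2,0,0,0,0]],
  ],
)

```text
clock: 25.3
tcp_pos: [0.5178, 0.088, -0.0101]
orientation: [-0.001, 0.693, 0.721, 0.001]
wrist_force: [-0.2, -6.8, 0.5]
finger_gap: 0.0597
```

```bash
python3 look.py l15 190 330 200 370; python3 -c "
from workcell import *
print(get_state()['wrist_force'],get_state()['tcp_pos'])"
```

```text
25.3 [ 0.5178  0.088  -0.0101] [-0.001  0.693  0.721  0.001] [-0.2 -6.8  0.5] 0.0597
[-0.40540847 -7.65468978  0.73350122] [ 0.51785664  0.08793968 -0.01007707]
```

View pics/l15.png

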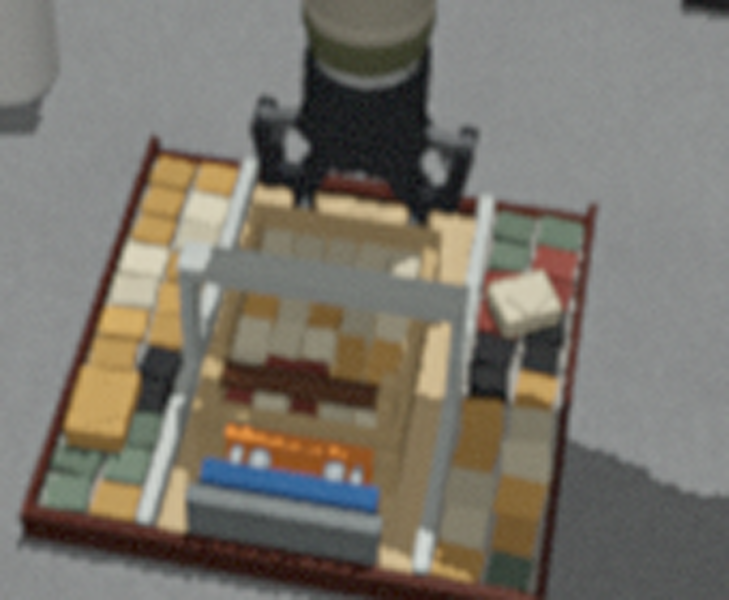

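send_rows(
  deltas=[
    [[-0.01,0.1,0,0,0,0],[-0.01,0.2,0,0,0,0]],
  ],
)

```text
clock: 25.55
tcp_pos: [0.5178, 0.0893, -0.0101]
orientation: [-0.001, 0.693, 0.721, 0.001]
wrist_force: [0.1, -11.6, -0.6]
finger_gap: 0.0595
```

```bash
python3 -c "
from h import *
s=get_state();print(s['wrist_force'],s['tcp_pos'])
q=read_camera('side')
im=cv2.cvtColor(q['img'],cv2.COLOR_RGB2BGR)[230:320,210:330]
cv2.imwrite('pics/l16.png',cv2.resize(im,None,fx=6.6,fy=6.6,interpolation=cv2.INTER_CUBIC))"
```

```text
[  0.11477559 -11.5634595   -0.61909836] [ 0.51776812  0.08925658 -0.01006467]
```

View pics/l16.png

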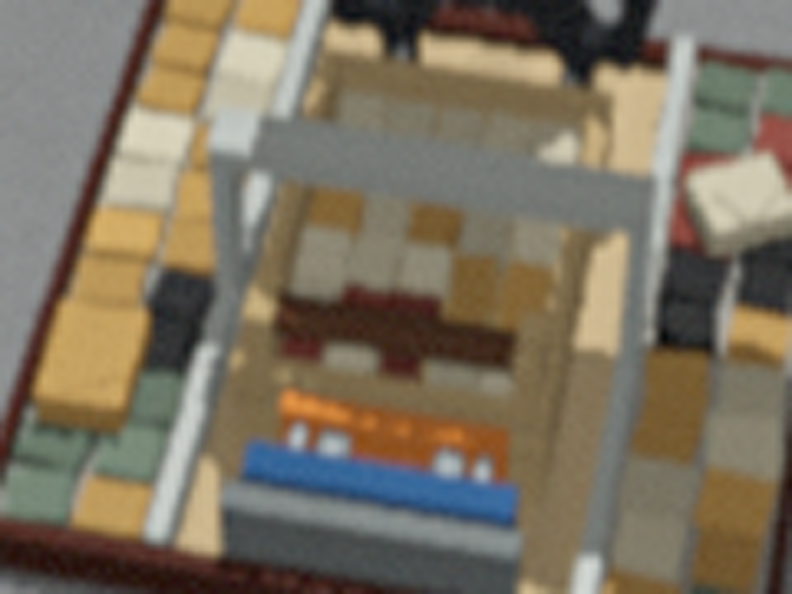

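send_rows(
  deltas=[
    [[0,0,0,0,0,0],[0,0,0,0,0,0],[0,-0.1,0,0,0,0],[0,-0.2,0,0,0,0],[0,-0.35,0,0,0,0],[0.01,-0.6,0,0,0,0],[0.04,-1.2,0,0,0,0],[0.1,-2.5,0,0,0,0],[0.1,-2.5,0,0,0,0]],
  ],
)

```text
clock: 26.5
tcp_pos: [0.519, 0.0644, -0.0101]
orientation: [-0.002, 0.693, 0.721, 0.002]
wrist_force: [0.3, 0.4, 0.3]
finger_gap: 0.0597
```

```bash
python3 look.py l17 190 330 200 370
```

```text
26.5 [ 0.519   0.0644 -0.0101] [-0.002  0.693  0.721  0.002] [0.3 0.4 0.3] 0.0597
```

View pics/l17.png

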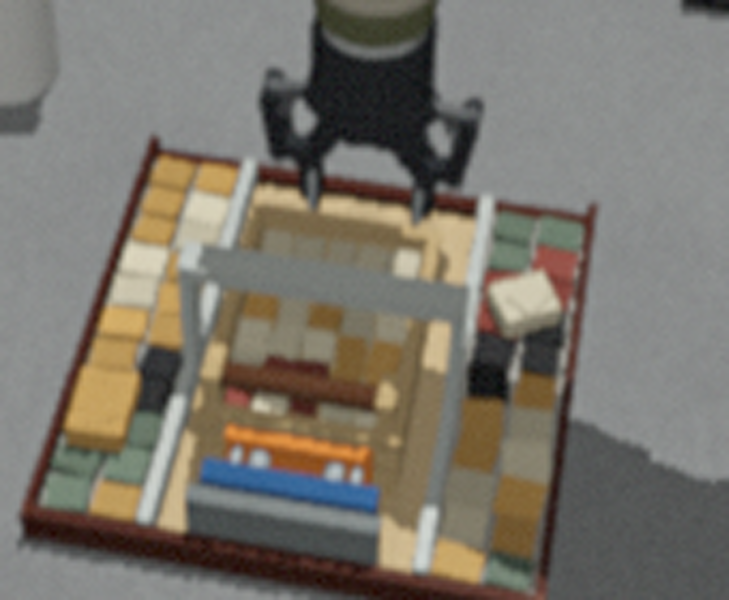

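Run:
```python
from h import *
q=read_camera('side');save(q,'s20');p=read_camera('top');save(p,'t20');W=cloud(p)
def ed(img,bx=(238,288)):
    a=img.astype(float); out=[]
    for c in range(*bx,4):
        o=(a[280:312,c,0]-a[280:312,c,2]) # orangeness (R-B)
        b=(a[280:312,c,2]-a[280:312,c,0])
        out.append((c,round(280+np.argmax(b),1), round(280+(np.clip(o-60,0,None)*np.arange(32)).sum()/max(1,np.clip(o-60,0,None).sum()),2)))
    return out
i0=cv2.cvtColor(cv2.imread('pics/side0.png'),cv2.COLOR_BGR2RGB)
for n,i in [('0',i0),('now',q['img'])]:
    print(n,[x[2]-0 for x in ed(i,(245,270))],[x[1] for x in ed(i,(245,270))])
g0=cv2.cvtColor(i0,cv2.COLOR_RGB2HSV);g1=cv2.cvtColor(q['img'],cv2.COLOR_RGB2HSV)
for h in (g0,g1):
    m=(h[...,0]<16)&(h[...,0]>7)&(h[...,1]>190)&(h[...,2]>150); m[:285]=0;m[312:]=0;m[:,:240]=0;m[:,285:]=0
    v,u=np.nonzero(m);print(m.sum(),u.mean(),v.mean(),v.min())
r=silhouettes(p,'tray')
for d in r[:1]:
    X=W[d['mask']];X=X[(X[:,2]>.04)&(X[:,2]<.1)];print(d['conf'],cv2.minAreaRect((X[:,:2]*1000).astype(np.float32)))
i=cv2.imread('pics/t20.png');cv2.imwrite('pics/t20c.png',cv2.resize(i[180:285,180:300],(686,600),interpolation=cv2.INTER_CUBIC))
a=np.vstack([cv2.imread('pics/side0.png')[280:315,230:300],cv2.imread('pics/s20.png')[280:315,230:300]])
cv2.imwrite('pics/cmp.png',cv2.resize(a,(560,560),interpolation=cv2.INTER_CUBIC))
```

```text
0 [np.float64(298.0), np.float64(294.0), np.float64(290.16), np.float64(290.84), np.float64(290.6), np.float64(293.1), np.float64(293.53)] [np.int64(305), np.int64(299), np.int64(299), np.int64(300), np.int64(301), np.int64(302), np.int64(302)]
now [np.float64(280.0), np.float64(280.0), np.float64(290.14), np.float64(291.36), np.float64(291.96), np.float64(293.95), np.float64(294.56)] [np.int64(307), np.int64(298), np.int64(299), np.int64(300), np.int64(301), np.int64(301), np.int64(302)]
10 269.5 293.8 291
15 265.06666666666666 294.06666666666666 291
0.75 ((517.3070678710938, 195.6273651123047), (119.63265228271484, 125.89751434326172), 0.3892093598842621)
```

View pics/t20c.png

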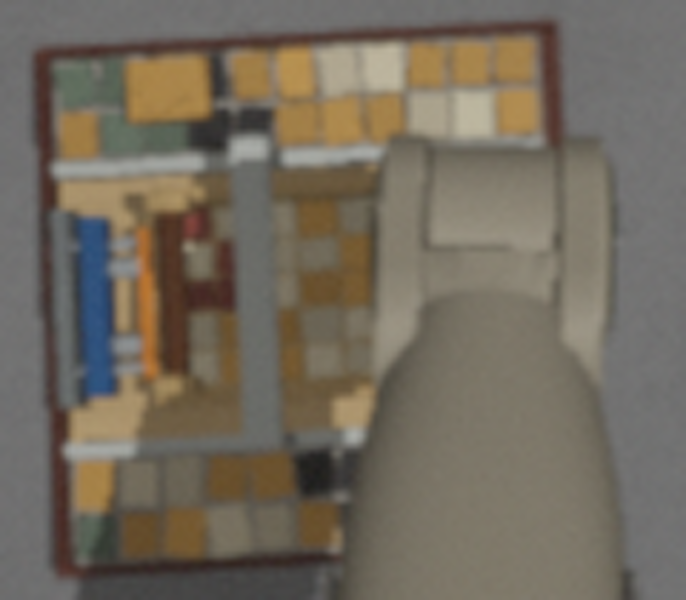

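View pics/cmp.png

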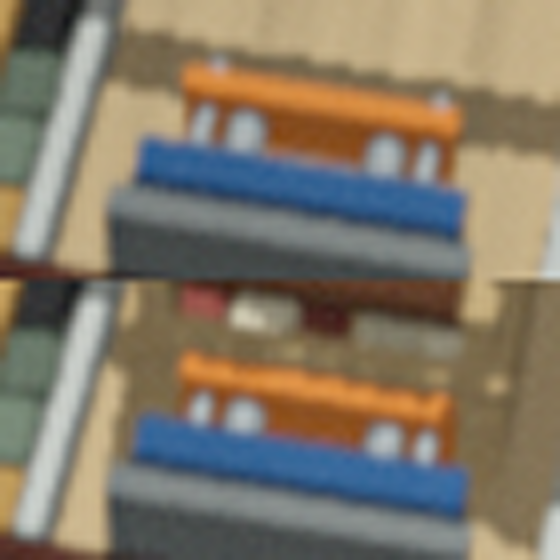

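send_rows(
  deltas=[
    [[0.05,-1.5,0,0,0,0],[0.1,-3,2,0,0,0],[0.2,-6,5,0,0,0],[0.3,-9,9,0,0,0],[0.4,-12,13,0,0,0],[0.5,-16,16,0,0,0],[0.6,-20,18,0,0,0],[0.6,-23,18,0,0,0],[0.6,-23,18,0,0,0]],
  ],
)

```text
clock: 27.6
tcp_pos: [0.5252, -0.1688, 0.1706]
orientation: [-0.0, 0.694, 0.72, 0.002]
wrist_force: [-0.4, 0.8, -0.2]
finger_gap: 0.0598
```

```bash
python3 look.py l18 190 330 200 370
python3 - <<'E'
from h import *
p=read_camera('top');W=cloud(p);save(p,'t21')
r=silhouettes(p,'tray')
for d in r[:1]:
    X=W[d['mask']];X=X[(X[:,2]>.04)&(X[:,2]<.1)];print(d['conf'],cv2.minAreaRect((X[:,:2]*1000).astype(np.float32)))
i=cv2.imread('pics/t21.png');cv2.imwrite('pics/t21c.png',cv2.resize(i[180:285,180:300],(686,600),interpolation=cv2.INTER_CUBIC))
q=read_camera('side');save(q,'s21')
a=np.vstack([cv2.imread('pics/side0.png')[280:315,230:300],cv2.imread('pics/s21.png')[280:315,230:300]])
cv2.imwrite('pics/cmp2.png',cv2.resize(a,(560,560),interpolation=cv2.INTER_CUBIC))
E
```

```text
27.6 [ 0.5252 -0.1688  0.1706] [-0.     0.694  0.72   0.002] [-0.4  0.8 -0.2] 0.0598
0.61 ((518.3516845703125, 174.0362548828125), (119.48782348632812, 159.3538055419922), 2.015200614929199)
```

View pics/t21c.png

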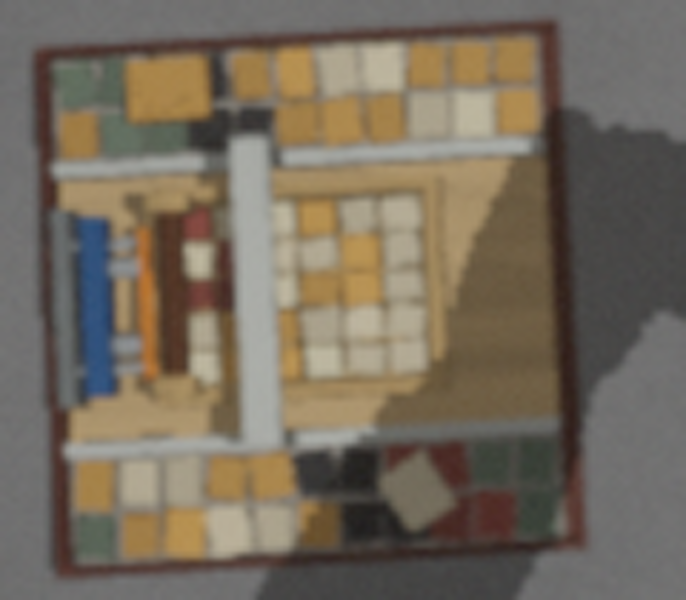

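View pics/cmp2.png

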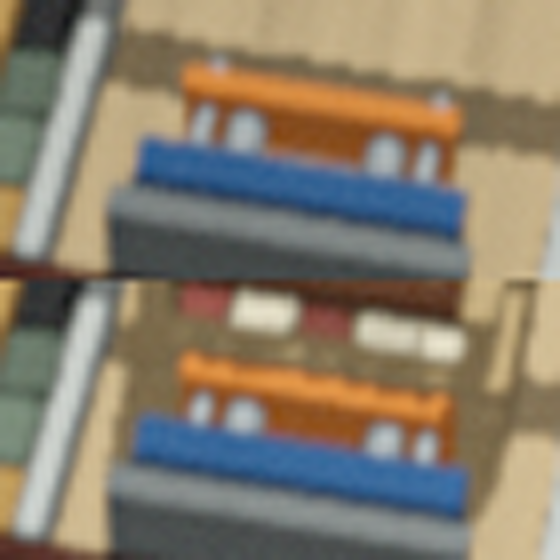

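```bash
python3 -c "
from workcell import *
print(hand_in())"
```

```text
the job is handed in; nothing more can be done
None
```

The tray is in the lane, lying flat and resting against the orange pad, and I handed the job in after about 28 s. The hand-in reports no verdict.

**What I did**
- I gripped the crossbar, raised the front to about 24 mm and dragged the tray forward, turning it square to the lane. I then set its front about 20 mm past the outer face of the steel edge, with the back still on the bench.
- I pushed from behind with both fingertips. The push grew to about 12 N as the tray was about to tip, so I eased off and it tipped into the lane.
- I pushed on to the pad until the push rose from about 5–6 N of sliding friction to 11.6 N, then backed off.

**Last checks**
- **Squareness:** the tray is within about 0.2° of the lane.
- **Position:** its back end is about 70 mm past the panel's origin.
- **Pad:** it still looks 3–4 mm pressed compared with the first picture, so the tray is held against it by friction. The pad force itself was never measured; about 5 N is my estimate from the push and the picture.
- **Bystanders:** the arm touched none of them on purpose, and the two loose stones on the mosaic look where they were. I did not measure any of them.

**What disagreed**
- **Fingertip height:** the fingertips were about 35 mm higher than the reported TCP. My first grasp closed on air above the bar. I found the offset by touching the bar's top, which reached 45 N on the fingers, and corrected for it from then on.
- **Cameras:** the two cameras differed by about 7 mm along the lane, so I used the middle of the two.

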